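Change over the sleeve inspection carousel

TASK

Stand the flanged sleeves left over on the turntable upright in the grey tray, and stand every sleeve on the bench whose barrel is 50 mm across and that is 75 mm tall upright on its flange, wholly on a turntable pad of its own, leaving the look-alikes of other sizes standing on the bench. Then, with all of them in place, turn the turntable until its handle post is at index mark one (the single white bar) and press the capture button fully with the table still, then turn it until the post is at mark two (midway between the pair of bars) and press the button fully once more. Leave the turntable at mark two, with the sleeves still on their pads.

Things in the scene. Friction and masses are not known exactly. Their poses are not given: they have to be found in the camera images.
- sleeve_a1: plain aluminium flanged sleeve standing on its flange: barrel 50 mm across, 75 mm tall over all, the wanted size; standing on the bench at the start (may be absent); the flange at its foot is 8 mm thick and 20 mm wider than the barrel, and heavy; origin at the centre of its foot, z up its axis
- sleeve_a2: plain aluminium flanged sleeve standing on its flange: barrel 50 mm across, 75 mm tall over all, the wanted size; standing on the bench at the start (may be absent); the flange at its foot is 8 mm thick and 20 mm wider than the barrel, and heavy; origin at the centre of its foot, z up its axis
- sleeve_a3: plain aluminium flanged sleeve standing on its flange: barrel 50 mm across, 75 mm tall over all, the wanted size; standing on the bench at the start (may be absent); the flange at its foot is 8 mm thick and 20 mm wider than the barrel, and heavy; origin at the centre of its foot, z up its axis
- sleeve_short: plain aluminium flanged sleeve standing on its flange: barrel 50 mm across, 55 mm tall over all, a look-alike of another size standing on the bench (may be absent); the flange at its foot is 8 mm thick and 20 mm wider than the barrel, and heavy; origin at the centre of its foot, z up its axis
- sleeve_tall: plain aluminium flanged sleeve standing on its flange: barrel 50 mm across, 95 mm tall over all, a look-alike of another size standing on the bench (may be absent); the flange at its foot is 8 mm thick and 20 mm wider than the barrel, and heavy; origin at the centre of its foot, z up its axis
- sleeve_wide: plain aluminium flanged sleeve standing on its flange: barrel 64 mm across, 75 mm tall over all, a look-alike of another size standing on the bench (may be absent); the flange at its foot is 8 mm thick and 20 mm wider than the barrel, and heavy; origin at the centre of its foot, z up its axis
- left_short: plain aluminium flanged sleeve standing on its flange: barrel 50 mm across, 55 mm tall over all, left over from the last batch, standing on a turntable pad at the start (may be absent); the flange at its foot is 8 mm thick and 20 mm wider than the barrel, and heavy; origin at the centre of its foot, z up its axis
- left_tall: plain aluminium flanged sleeve standing on its flange: barrel 50 mm across, 95 mm tall over all, left over from the last batch, standing on a turntable pad at the start (may be absent); the flange at its foot is 8 mm thick and 20 mm wider than the barrel, and heavy; origin at the centre of its foot, z up its axis
- stand: fixed black base of the carousel; origin on the turntable's axis at bench height; its x axis points to the camera on its far side (camera lens 184 mm from the axis, camera 70 mm wide, its top 131 mm above the bench)
- disc (a joint): angle of the aluminium turntable (280 mm across, its flat top 30 mm above the bench); it reads 0 wherever it starts and grows counter-clockwise seen from above. At the start the handle is within 1.5 rad of the stand's -x side. It turns up to 3.1 rad either way from there with light friction (0.12 N m) and stays where it is left
- handle (a point): top centre of the turntable's handle post: a black upright post 20 mm across and 80 mm tall, 118 mm from the axis, this point 110 mm above the bench; pinch or push it to turn the table
- mark_one (a point): where the foot of the handle post (on the turntable's top, 30 mm above the bench) is when the table is at index mark one (0.95 rad clockwise from the stand's -x side, seen from above), the single white bar (30 x 12 mm) on the base beside the turntable's rim
- mark_two (a point): the same for index mark two (0.95 rad counter-clockwise from the stand's -x side), the pair of white bars on the base beside the rim: the handle belongs midway between the two bars
- tray: fixed open grey plastic tray 210 x 130 mm (along its x, y), walls 4 mm thick and 18 mm high; origin under its centre, its inner floor 4 mm above the bench
- capture (a joint): travel of the camera's capture button, 0 released to 0.006 m fully pressed; a spring of about 4 N at full travel brings it back; the picture is taken beyond 0.004
- capture_top (a point): centre of the top face of the capture button (aluminium, 36 mm across, in a black housing on the bench); press straight down
- pad1 (a point): centre of a round black rubber pad, 90 mm across, flush with the turntable's top and turning with it; the three pads lie 85 mm from the axis, at 60, 180 and 300 degrees from the handle
- pad2 (a point): centre of a round black rubber pad, 90 mm across, flush with the turntable's top and turning with it; the three pads lie 85 mm from the axis, at 60, 180 and 300 degrees from the handle
- pad3 (a point): centre of a round black rubber pad, 90 mm across, flush with the turntable's top and turning with it; the three pads lie 85 mm from the axis, at 60, 180 and 300 degrees from the handle
Not all that is in view belongs to the job. What is shaped like the left_short but brown is not meant. Leave any turquoise look-alike of the sleeve_short alone.

How it is judged:
On the way, in this order (a step that is already met when the one before it is completed fails the run):
1. all leftover sleeves stand in the tray and all 50 x 75 mm sleeves stand on pads ((horizontal distance between sleeve_a1 and pad1 below 0.014 m or horizontal distance between sleeve_a1 and pad2 below 0.014 m or horizontal distance between sleeve_a1 and pad3 below 0.014 m) and z of sleeve_a1 in the frame of stand between 0.024 and 0.036 m and angle between each of sleeve_a1, sleeve_a2, sleeve_a3, left_short, left_tall's own z axis and vertical below 0.1 rad and linear speed of each of sleeve_a1, sleeve_a2, sleeve_a3, left_short, left_tall below 0.03 m/s and (horizontal distance between sleeve_a2 and pad1 below 0.014 m or horizontal distance between sleeve_a2 and pad2 below 0.014 m or horizontal distance between sleeve_a2 and pad3 below 0.014 m) and z of sleeve_a2 in the frame of stand between 0.024 and 0.036 m and (horizontal distance between sleeve_a3 and pad1 below 0.014 m or horizontal distance between sleeve_a3 and pad2 below 0.014 m or horizontal distance between sleeve_a3 and pad3 below 0.014 m) and z of sleeve_a3 in the frame of stand between 0.024 and 0.036 m and x of left_short in the frame of tray between -0.09 and 0.09 m and y of left_short in the frame of tray between -0.05 and 0.05 m and z of left_short in the frame of tray between -0.003 and 0.012 m and x of left_tall in the frame of tray between -0.09 and 0.09 m and y of left_tall in the frame of tray between -0.05 and 0.05 m and z of left_tall in the frame of tray between -0.003 and 0.012 m), for 0.2 s.
2. capture button pressed with the handle at mark one, the table still and the sleeves in place (all of step 1 and horizontal distance between handle and mark_one below 0.011 m and velocity of joint disc between -0.1 and 0.1 rad/s and value of joint capture above 0.004 m), for 0.05 s.
3. capture button pressed with the handle at mark two, the table still and the sleeves in place (all of step 1 and horizontal distance between handle and mark_two below 0.011 m and velocity of joint disc between -0.1 and 0.1 rad/s and value of joint capture above 0.004 m), for 0.05 s.
At the end, for the whole second after the job is handed in: 50 x 75 mm sleeves upright (0.1 rad), each within 14 mm of a pad centre; leftovers upright in the tray; other sleeves standing on the bench off the turntable; handle post within 11 mm of mark two, table at rest, button released (all of step 1 and horizontal distance between each of sleeve_short, sleeve_tall, sleeve_wide and stand above 0.15 m and angle between each of sleeve_short, sleeve_tall, sleeve_wide's own z axis and vertical below 0.1 rad and height (world z) of each of sleeve_short, sleeve_tall, sleeve_wide below 0.003 m and horizontal distance between handle and mark_two below 0.011 m and velocity of joint disc between -0.05 and 0.05 rad/s and value of joint capture below 0.002 m); the robot touches nothing.
Of sleeve_a1, sleeve_a2, sleeve_a3 only 2 to 3 are there at a start; the rules pass over those that are not, and their reading is None.
Of sleeve_short, sleeve_tall, sleeve_wide only 2 to 3 are there at a start; the rules pass over those that are not, and their reading is None.
Of left_short, left_tall only 1 to 2 are there at a start; the rules pass over those that are not, and their reading is None.
At some moment in a run one of sleeve_a1, sleeve_a2, sleeve_a3 may be knocked a few centimetres aside while the robot is not near it.
It also fails if it takes over 210 s, if anything falls off the work surface, if the arm or the gripper's body presses on something with over 40 N, if the wrist force passes 120 N, or if a joint passes its speed limit or range.

ROBOT

A 7-joint arm with a two-finger parallel gripper is mounted at the origin on the work surface. World frame = base frame: x ahead of the robot, y to its left, z up, the work surface at z = 0. Lengths are in m, angles in rad, forces in N, time in s.
With the tool pointing down it reaches from about 0.425 to 0.925 m from the base axis. Payload 6.8 kg.
Tool frame: the origin (TCP) lies at the very end of the fingers, on their centre line; the grasp point (between the pads) lies 19 mm behind it; z points along the fingers, y is the line along which they close (so a half turn about z gives the same grasp; the last joint's range is limited). The gripper opens to 88 mm and grips with 3 to 60 N. Pads are 20 mm wide; open, the fingers measure 115 mm over their backs; the gripper's body (75 mm by 178 mm) begins 61 mm behind the grasp point.
Start: joints at [1.017, 0.477, 0.022, 1.555, -0.011, 1.109, -0.083], TCP at [0.291, -0.609, 0.192] pointing down, gripper open.
Joint ranges: [-2.96, 2.96], [-0.34, 2.1], [-1.41, 1.46], [0.24, 2.44], [-1.37, 4.51], [0.17, 1.92], [-2.96, 2.96]. Speed limits (rad/s): [2.39, 2.39, 3.14, 3.14, 3.14, 3.14, 3.14].

INTERFACE

Orientations are given as a 3x3 rotation matrix whose columns are the frame's x, y, z axes.
In Python, from plant import get_state, camera, camera_info, hand_in gives the robot as it stands.
- The arm moves only by the tool servo_tool, never from a script. Its argument "motion" is one flat list of numbers, 7 for each row, row after row: the shift along the tool's x, y, z in mm, then the turn, a rotation vector about the tool's x, y, z in rad, then the opening, from 0 (shut) to 1 (fully open). A call has 1 to 5 rows; each row shifts and turns the commanded pose from where the row before left it, along the tool's axes as they then stand; what a row does not reach is not made up. A row lasts 1/8 s, in which the tool goes at most 62.5 mm and 10.7 degrees, less where a joint would pass 70% of its speed; a pose out of reach is approached as far as the arm can. A call with a gripper value outside its range is refused whole. The fingers move at their own pace and stop on an object; "squeeze" is the grip in N (left out, the last holds). Time passes only in rows, so rows that do not move let the fingers close. It gives the time, the measured TCP pose, the force, the opening and the grip force at its end, in the units of the state.
- get_state(): the state, without advancing time (a new reading comes with each control period).
- camera(name): name is "scene" or "top"; returns the picture (480x640x3 uint8, blue, green, red); there is no depth.
- camera_info(name): a dict with "vertical_fov" (degrees; the focal length in pixels is half the picture's height over the tangent of half this angle, whatever the lens; pixels are square), "cx", "cy" (the principal point, pixels), "k1" (the pictures are not rectified: a ray, as slopes to the right and down, at radius r is drawn at 1 + k1 r^2 times it, then the intrinsics apply), "R" (3x3) and "t" (3): a world point X has camera coordinates R X + t. Camera axes: x right, y down, z forward; pixel columns grow to the right and rows downward; lengths in m; the calibration is good to about 2 mm. A picture is of the moment at which its call begins. camera_info takes no time and is no camera call.
- hand_in(): hands the job in; it is judged then, once.
The state is a dict: "clock": time; "joint_pos": joint angles; "joint_velocities": joint speeds; "joint_efforts": joint torques, N m; "position": TCP position; "tcp_rot": TCP orientation; "contact_force": force on the tool from outside, world axes, zero at the start; "wrist_torque": the same for the moment, N m; "gripper_width": opening from 0.0 (shut) to 1.0 (fully open); "grip_force": force on a finger pad.
Only numpy, scipy, OpenCV 4.12 (cv2) and the standard library are available. Lean on these libraries where they do the work, as an engineer would, in place of code of your own. Each camera call takes 0.05 s, during which the arm holds its last target. There are 200 camera calls.

## Working session

There is one attempt and no reset: what is moved stays moved. The work goes in short steps, Python scripts to look and compute and a tool call to move; the robot and the scene stay as the last step left them, time stands still between calls to the robot, and variables do not carry over. Pictures are saved under pics/ and viewed, at most 14 in all, crops included, and the job is handed in when it is done.

Besides the shell and the picture viewer there is one more tool, called as name(argument=value, ...) on one line, values as JSON. servo_tool: Moves the arm, as the interface text tells. Its arguments: {"type":"object","properties":{"motion":{"type":"array"},"squeeze":{"type":"number"}},"required":["motion"]}

```bash
mkdir -p pics; ls; cat > h.py <<'E'
import numpy as np, cv2
from plant import get_state, camera, camera_info, hand_in
def K(n):
    i=camera_info(n); f=240/np.tan(np.radians(i["vertical_fov"])/2)
    return i,f,np.array(i["R"]),np.array(i["t"])
def ray(n,u,v):
    i,f,R,t=K(n); d=np.array([(u-i["cx"])/f,(v-i["cy"])/f]); s=d.copy()
    for _ in range(30): s=d/(1+i["k1"]*(s@s))
    return -R.T@t, R.T@np.array([s[0],s[1],1.])
def onz(n,u,v,z):
    c,d=ray(n,u,v); return c+d*(z-c[2])/d[2]
def proj(n,X):
    i,f,R,t=K(n); p=R@np.array(X)+t; s=p[:2]/p[2]; s=s*(1+i["k1"]*(s@s))
    return np.array([i["cx"]+f*s[0],i["cy"]+f*s[1]])
E
python3 - <<'E'
from h import *
for n in("scene","top"):
    cv2.imwrite(f"pics/{n}0.png",camera(n)); i,f,R,t=K(n); print(n,f,i["k1"],-R.T@t,R)
s=get_state(); print(s["clock"],s["position"],s["tcp_rot"])
E
```

```text
pics
scene 596.8785029156644 -0.036778730439614285 [1.26285187 0.17019633 1.02492052] [[-0.20807173  0.97807069 -0.00915813]
 [ 0.75057397  0.15365714 -0.6426727 ]
 [-0.62717212 -0.14059587 -0.76608611]]
top 476.9534239112813 -0.029779696419860942 [ 0.38704564 -0.02067625  0.98407559] [[-2.31950301e-02 -9.99722359e-01 -4.14680811e-03]
 [-9.89142216e-01  2.35512669e-02 -1.45062102e-01]
 [ 1.45119490e-01  7.37063143e-04 -9.89413862e-01]]
0.1 [ 0.29078487 -0.60853137  0.19102527] [[ 9.02259838e-01  4.31192073e-01 -7.62293827e-04]
 [ 4.31192734e-01 -9.02258832e-01  1.35127019e-03]
 [-1.05129342e-04 -1.54789238e-03 -9.99998796e-01]]
```

View pics/top0.png

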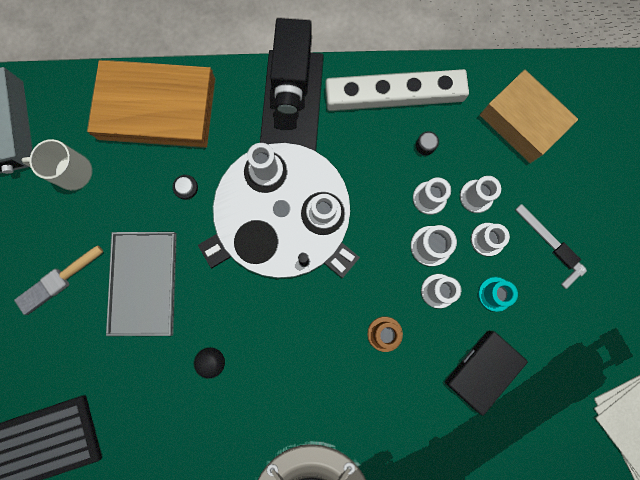

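View pics/scene0.png

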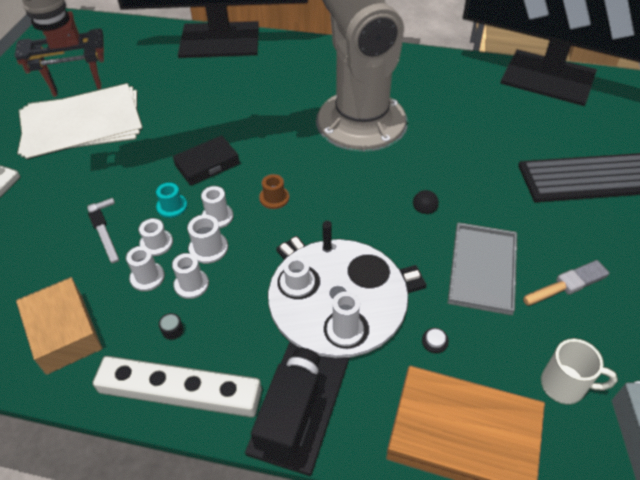

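Bench sleeves in the top view are at (432,195), (482,193), (434,244), (490,238) and (441,290). The turquoise (498,293) and brown (386,334) ones are not meant. Two leftovers stand on the table at (264,165) and (323,209), and the free pad is at (256,242). The button candidates are (185,187) with a light top and (428,143) with a grey top. I'll enlarge these areas.

```bash
python3 - <<'E'
from h import *
t=cv2.imread("pics/top0.png"); s=cv2.imread("pics/scene0.png")
def crop(im,x,y,w,h,k): return cv2.resize(im[y:y+h,x:x+w],None,fx=k,fy=k,interpolation=cv2.INTER_CUBIC)
A=crop(t,400,165,130,150,4)   # 520x600
B=np.vstack([crop(t,165,167,40,40,5),crop(t,408,123,40,40,5),crop(s,415,320,40,40,5)])
cv2.imwrite("pics/m1.png",np.hstack([A,B]))
C=crop(t,195,130,175,150,4)
cv2.imwrite("pics/m2.png",C)
E
```

```text
(no output)
```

View pics/m1.png

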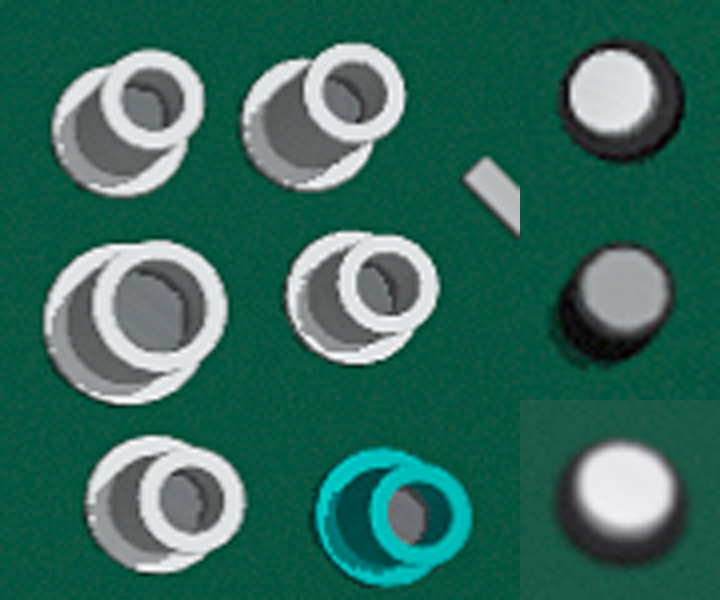

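View pics/m2.png

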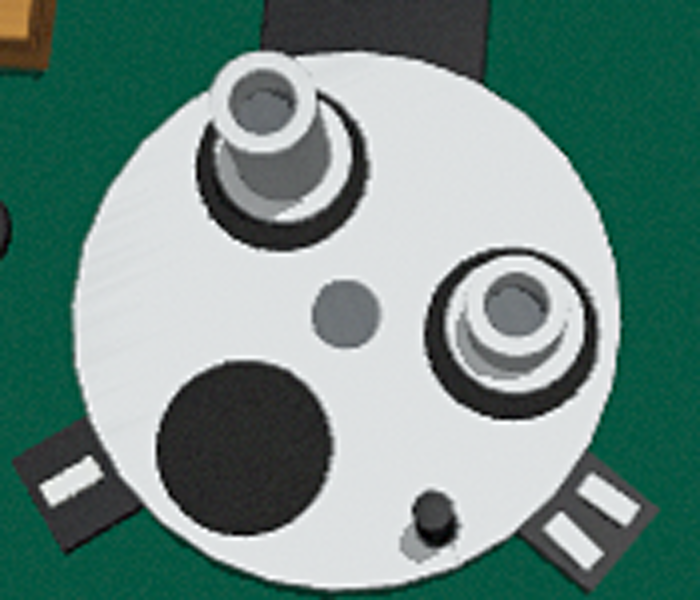

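The enlarged crop gives these (flange to rim, in crop pixels):

| Sleeve | Flange | Rim |
|---|---|---|
| Upper left | (120,130) | (152,98) |
| Upper right | (308,125) | (355,92) |
| Wide | (125,323) | (160,305) |
| Mid right | (352,297) | (389,284) |
| Lower left | (155,503) | (192,500) |

The button with the light aluminium cap inside a housing ring is (185,187). The one at (428,143) is a tall can. Next I'll get the numbers.

```bash
python3 - <<'E'
from h import *
def P(u,v,o=(400,165)): return ((u+.5)/4-.5+o[0],(v+.5)/4-.5+o[1])
def h(name,fl,rm,o,z0):
    b=onz("top",*P(*fl,o),z0+.008)
    z=min(np.arange(.02,.14,.001),key=lambda z:np.linalg.norm(onz("top",*P(*rm,o),z+z0)[:2]-b[:2]))
    r=onz("top",*P(*rm,o),z+z0); print(name,b.round(4),"h",round(z,3),"rim",r.round(4))
O=(400,165);D=(195,130)
h("UL",(120,130),(152,98),O,0);h("UR",(308,125),(355,92),O,0);h("W",(125,323),(160,305),O,0)
h("MR",(352,297),(389,284),O,0);h("LL",(155,503),(192,500),O,0)
h("LT",(283,160),(263,102),D,.03);h("LS",(512,322),(515,306),D,.03)
for n,p,z in(("ax",(346,314),.03),("padfree",(244,447),.03),("padT",(282,167),.03),("padS",(511,333),.03),("handle top",(434,510),.11),
  ("one",(71,480),.004),("two",(590,527),.004)):
    print(n,onz("top",*P(*p,D),z).round(4))
t=cv2.imread("pics/top0.png"); i=K("top")
# UL/UR/.. rim widths
print("rim diam UL",np.linalg.norm(onz("top",*P(102,98),.075)-onz("top",*P(204,98),.075)),"W",np.linalg.norm(onz("top",*P(94,305),.075)-onz("top",*P(226,305),.075)))
# button: bright blob in both views
s=cv2.imread("pics/scene0.png")
def blob(im,x,y,r,lo):
    g=im[y-r:y+r,x-r:x+r].min(2); m=(g>lo).astype(np.uint8); n,l,st,c=cv2.connectedComponentsWithStats(m); k=1+st[1:,4].argmax(); return c[k]+[x-r,y-r],st[k]
a,sa=blob(t,185,187,14,130); b,sb=blob(s,435,338,14,130)
print(a,sa,b,sb)
c1,d1=ray("top",*a);c2,d2=ray("scene",*b)
q=np.linalg.lstsq(np.c_[d1,-d2],c2-c1,rcond=None)[0]; print("btn",c1+d1*q[0],c2+d2*q[1])
print("btn diam", np.linalg.norm(onz("top",a[0]-sa[2]/2,a[1],.03)-onz("top",a[0]+sa[2]/2,a[1],.03)))
# tray outer corners
m=cv2.inRange(t,(100,100,100),(175,175,175)); m[:, :95]=0;m[:,185:]=0;m[:225]=0;m[345:]=0
c=max(cv2.findContours(cv2.morphologyEx(m,cv2.MORPH_CLOSE,np.ones((5,5))),0,2)[0],key=cv2.contourArea)
r=cv2.minAreaRect(c);print(r); q=[onz("top",*p,.018) for p in cv2.boxPoints(r)];print(np.round(q,3),np.mean(q,0),[np.linalg.norm(q[k]-q[k-1]) for k in(0,1)])
E
```

```text
UL [ 0.6059 -0.2593  0.008 ] h 0.077 rim [ 0.6061 -0.259   0.077 ]
UR [ 0.6064 -0.3583  0.008 ] h 0.078 rim [ 0.6066 -0.3584  0.078 ]
W [ 0.5041 -0.2559  0.008 ] h 0.079 rim [ 0.5039 -0.2561  0.079 ]
MR [ 0.5148 -0.3746  0.008 ] h 0.059 rim [ 0.5142 -0.3749  0.059 ]
LL [ 0.4115 -0.266   0.008 ] h 0.078 rim [ 0.4107 -0.266   0.078 ]
LT [0.6648 0.0811 0.038 ] h 0.102 rim [0.6652 0.0801 0.132 ]
LS [ 0.5774 -0.034   0.038 ] h 0.047 rim [ 0.5775 -0.0351  0.077 ]
ax [0.5852 0.0504 0.03  ]
padfree [0.518  0.1028 0.03  ]
padT [0.6634 0.0825 0.03  ]
padS [ 0.5734 -0.0335  0.03  ]
handle top [0.4757 0.0051 0.11  ]
one [0.5065 0.196  0.004 ]
two [ 0.4758 -0.072   0.004 ]
rim diam UL 0.050038625122131426 W 0.06371493654423085
[182.95454545 184.97727273] [  4   4  17  17 220] [435.65682657 337.28413284] [  6   5  19  18 271]
btn [0.64127807 0.25493025 0.02100442] [0.6420082  0.25178837 0.02029803]
btn diam 0.035260477913823
((139.61151123046875, 283.4876708984375), (64.23749542236328, 105.0423355102539), 1.818302869796753)
[[0.337 0.406 0.018]
 [0.551 0.408 0.018]
 [0.543 0.274 0.018]
 [0.331 0.277 0.018]] [0.44058254 0.34103249 0.018     ] [np.float64(0.1299169234151003), np.float64(0.21310044144971557)]
```

The wanted sleeves are UL (0.606,-0.259), UR (0.606,-0.358) and LL (0.411,-0.266), each about 75 mm tall and 50 mm across. W is 64 mm wide and MR is about 57 mm tall, so both stay. The table axis is at (0.585,0.050) and the handle at 202.5°. Mark one is at 118.9° and mark two at 227.7°. First I move, squaring the tool and going towards the tall leftover.

servo_tool(motion=[0,0,-20,0,0,0.148,1,0,0,-20,0,0,0.148,1,0,0,-20,0,0,0.149,1,27,-49,0,0,0,0,1,27,-49,0,0,0,0,1], squeeze=40)

```text
clock: 0.72
position: [0.3452, -0.5099, 0.2515]
tcp_rot: [[1.0, -0.001, -0.0], [-0.001, -1.0, 0.0], [-0.0, -0.0, -1.0]]
contact_force: [1.6, -1.2, 0.1]
gripper_width: 1.0
grip_force: 0.0
```

servo_tool(motion=[27,-49,0,0,0,0,1,27,-49,0,0,0,0,1,27,-49,0,0,0,0,1,27,-49,0,0,0,0,1,27,-49,0,0,0,0,1])

```text
clock: 1.35
position: [0.4802, -0.2641, 0.2517]
tcp_rot: [[1.0, 0.001, -0.0], [0.001, -1.0, 0.0], [-0.0, -0.0, -1.0]]
contact_force: [0.4, -0.4, 0.0]
gripper_width: 1.001
grip_force: 0.0
```

servo_tool(motion=[27,-49,0,0,0,0,1,27,-49,0,0,0,0,1,27,-49,0,0,0,0,1,27,-49,0,0,0,0,1,27,-49,0,0,0,0,1])

```text
clock: 1.98
position: [0.615, -0.0193, 0.2515]
tcp_rot: [[1.0, 0.001, -0.001], [0.001, -1.0, -0.0], [-0.001, 0.0, -1.0]]
contact_force: [-0.0, -0.8, -0.2]
gripper_width: 0.996
grip_force: 0.0
```

servo_tool(motion=[25,-50,0,0,0,0,1,25,-50,0,0,0,0,1,0,0,57,0,0,0,1,0,0,57,0,0,0,1,0,0,57,0,0,0,1])

```text
clock: 2.6
position: [0.6642, 0.0792, 0.0788]
tcp_rot: [[1.0, 0.001, -0.0], [0.001, -1.0, -0.0], [-0.0, 0.0, -1.0]]
contact_force: [-0.4, 1.0, -0.8]
gripper_width: 1.002
grip_force: 0.0
```

servo_tool(motion=[0,0,0,0,0,0,0,0,0,0,0,0,0,0,0,0,0,0,0,0,0,0,0,0,0,0,0,0,0,0,0,0,0,0,0])

```text
clock: 3.22
position: [0.6658, 0.0794, 0.0829]
tcp_rot: [[1.0, 0.001, 0.003], [0.001, -1.0, 0.0], [0.003, -0.0, -1.0]]
contact_force: [-1.6, -1.3, 6.8]
gripper_width: 0.558
grip_force: 40.0
```

servo_tool(motion=[0,0,-40,0,0,0,0,0,0,-40,0,0,0,0,-25,-38,0,0,0,0,0,-25,-37,0,0,0,0,0,-25,-37,0,0,0,0,0])

```text
clock: 3.85
position: [0.5881, 0.192, 0.1608]
tcp_rot: [[1.0, 0.001, -0.0], [0.001, -1.0, -0.0], [-0.0, 0.0, -1.0]]
contact_force: [0.5, -0.2, -3.1]
gripper_width: 0.561
grip_force: 40.0
```

servo_tool(motion=[-25,-37,0,0,0,0,0,-25,-37,0,0,0,0,0,-25,-37,0,0,0,0,0,-25,-37,0,0,0,0,0,0,0,0,0,0,0,0])

```text
clock: 4.47
position: [0.4856, 0.3434, 0.161]
tcp_rot: [[1.0, 0.008, -0.002], [0.008, -1.0, 0.002], [-0.002, -0.002, -1.0]]
contact_force: [0.2, -0.6, -2.5]
gripper_width: 0.558
grip_force: 40.0
```

servo_tool(motion=[0,0,50,0,0,0,0,0,0,40,0,0,0,0,0,0,7,0,0,0,0,0,0,3,0,0,0,0,0,0,0,0,0,0,0])

```text
clock: 5.1
position: [0.4904, 0.3397, 0.0624]
tcp_rot: [[1.0, 0.0, 0.002], [0.0, -1.0, 0.001], [0.002, -0.001, -1.0]]
contact_force: [0.3, 0.3, -3.0]
gripper_width: 0.56
grip_force: 40.0
```

servo_tool(motion=[0,0,3,0,0,0,0,0,0,3,0,0,0,0,0,0,2,0,0,0,0,0,0,0,0,0,0,0])

```text
clock: 5.6
position: [0.4901, 0.3397, 0.0568]
tcp_rot: [[1.0, 0.001, 0.002], [0.001, -1.0, 0.001], [0.002, -0.001, -1.0]]
contact_force: [-8.4, -5.7, 25.3]
gripper_width: 0.56
grip_force: 40.0
```

servo_tool(motion=[0,0,-2,0,0,0,0.6,0,0,0,0,0,0,1,0,0,0,0,0,0,1,0,0,-60,0,0,0,1,0,0,-60,0,0,0,1])

```text
clock: 6.22
position: [0.4888, 0.3387, 0.1753]
tcp_rot: [[1.0, 0.001, -0.002], [0.001, -1.0, -0.001], [-0.002, 0.001, -1.0]]
contact_force: [0.9, 0.2, -0.2]
gripper_width: 0.989
grip_force: 0.0
```

servo_tool(motion=[12.5,53,0,0,0,0,1,12.5,53,0,0,0,0,1,12.5,53,0,0,0,0,1,12.5,53,0,0,0,0,1,12.5,53,0,0,0,0,1])

```text
clock: 6.85
position: [0.5522, 0.0724, 0.1747]
tcp_rot: [[1.0, 0.001, -0.0], [0.001, -1.0, 0.0], [-0.0, -0.0, -1.0]]
contact_force: [0.7, 0.7, -0.2]
gripper_width: 1.0
grip_force: 0.0
```

servo_tool(motion=[12,55,0,0,0,0,1,13,55,0,0,0,0,1,0,0,0,0,0,0,1])

```text
clock: 7.22
position: [0.5774, -0.0421, 0.1743]
tcp_rot: [[1.0, -0.008, -0.0], [-0.008, -1.0, -0.002], [-0.0, 0.002, -1.0]]
contact_force: [0.1, 0.5, -0.1]
gripper_width: 1.003
grip_force: 0.0
```

servo_tool(motion=[0,0,50,0,0,0,1,0,0,50,0,0,0,1,0,0,21,0,0,0,1,0,0,0,0,0,0,1])

```text
clock: 7.72
position: [0.5754, -0.0347, 0.052]
tcp_rot: [[1.0, 0.002, -0.004], [0.002, -1.0, 0.001], [-0.004, -0.001, -1.0]]
contact_force: [0.1, -0.7, 0.2]
gripper_width: 1.0
grip_force: 0.0
```

servo_tool(motion=[0,0,0,0,0,0,0,0,0,0,0,0,0,0,0,0,0,0,0,0,0,0,0,0,0,0,0,0,0,0,0,0,0,0,0])

```text
clock: 8.35
position: [0.5778, -0.0363, 0.0546]
tcp_rot: [[1.0, 0.0, 0.001], [0.0, -1.0, -0.0], [0.001, 0.0, -1.0]]
contact_force: [-0.4, 0.8, 4.1]
gripper_width: 0.47
grip_force: 2.1
```

```bash
python3 - <<'E'
from h import *
a=camera("scene");b=camera("top")
cv2.imwrite("pics/c1.png",np.hstack([cv2.resize(a[160:400,240:560],(400,300)),cv2.resize(b[100:350,80:400],(384,300))]))
E
```

```text
(no output)
```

View pics/c1.png

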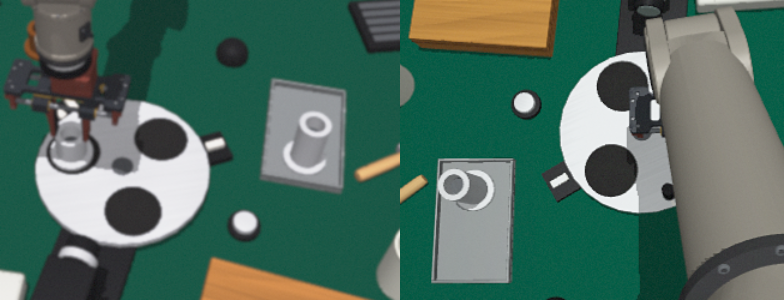

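The tall leftover stands in the tray near (315,125). The grip on the short one reads 41 mm at 2 N, which is suspicious, so I'll look closer.

```bash
python3 - <<'E'
from h import *
a=camera("scene");s=get_state();print(s["gripper_width"],s["grip_force"],s["position"],proj("scene",s["position"]))
cv2.imwrite("pics/c2.png",cv2.resize(a[190:340,220:420],(800,600),interpolation=2))
E
```

```text
0.33137713036703453 2.7820571651682258 [ 0.5779913  -0.03567867  0.05463744] [297.6240434  276.23548886]
```

View pics/c2.png

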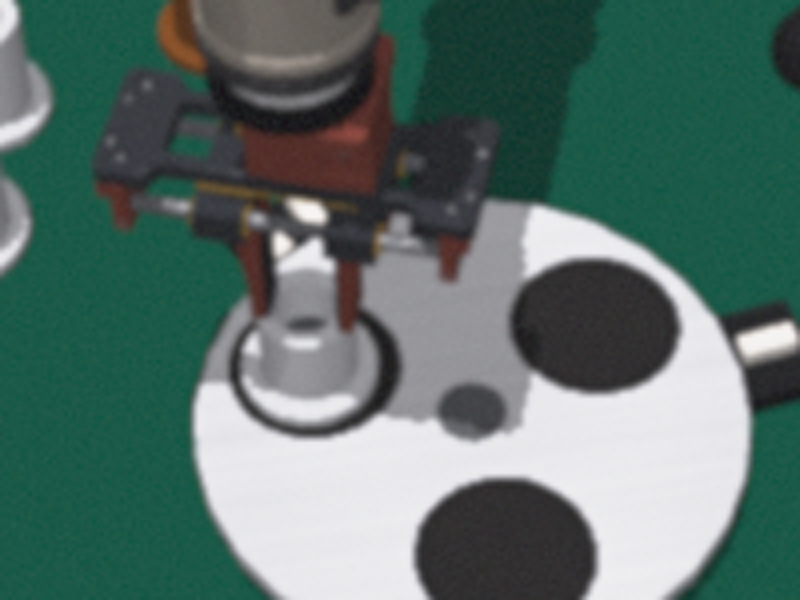

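The fingers closed behind the barrel (crop rim at (305,325)) and are nudging it towards +x. I'll open, rise clear, and remeasure.

servo_tool(motion=[0,0,0,0,0,0,1,0,0,0,0,0,0,1,0,0,0,0,0,0,1,0,0,0,0,0,0,1,0,0,-55,0,0,0,1])

```text
clock: 9.12
position: [0.5741, -0.0353, 0.1062]
tcp_rot: [[1.0, 0.002, -0.008], [0.002, -1.0, 0.0], [-0.008, -0.0, -1.0]]
contact_force: [0.8, -0.0, 0.4]
gripper_width: 0.865
grip_force: 0.0
```

servo_tool(motion=[0,60,-60,0,0,0,1,0,60,0,0,0,0,1,0,60,0,0,0,0,1,0,60,0,0,0,0,1,0,0,0,0,0,0,1])

```text
clock: 9.75
position: [0.5753, -0.2667, 0.1525]
tcp_rot: [[1.0, -0.008, -0.001], [-0.008, -1.0, -0.003], [-0.001, 0.003, -1.0]]
contact_force: [-1.3, -0.9, -0.4]
gripper_width: 0.999
grip_force: 0.0
```

```bash
cat >> h.py <<'E'
def pads(im):
    m=(im.max(2)<70).astype(np.uint8); 
    return m
E
python3 - <<'E'
from h import *
b=camera("top");cv2.imwrite("pics/top2.png",b);print(get_state()["position"],get_state()["gripper_width"])
cv2.imwrite("pics/c3.png",cv2.resize(b[130:280,195:370],None,fx=4,fy=4,interpolation=2))
E
```

```text
[ 0.57622911 -0.26260423  0.15245566] 0.9975233687416374
```

View pics/c3.png

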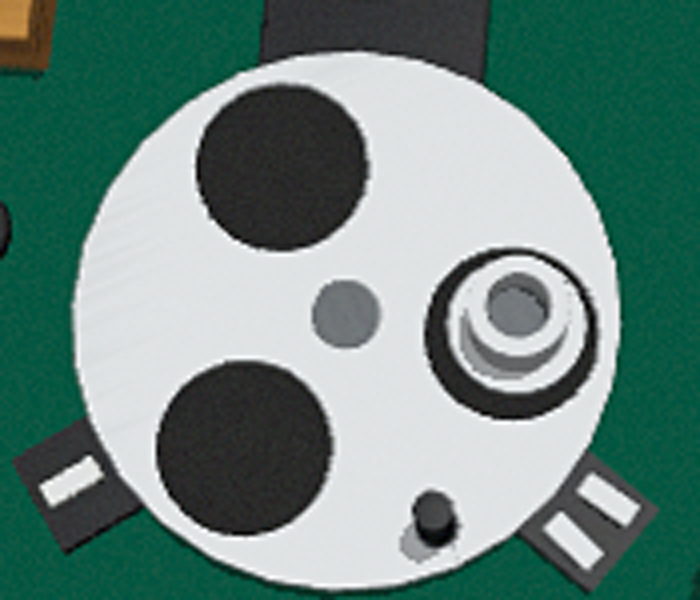

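```bash
python3 - <<'E'
from h import *
print(proj("scene",[.5775,-.035,.085]),proj("scene",[.5775,-.035,.030]),proj("scene",[.5775,-.035,.05]),proj("scene",[.665,.08,.125]))
P=lambda u,v:((u+.5)/4-.5+195,(v+.5)/4-.5+130)
for z in(.06,.075,.085): 
  print(z,onz("top",*P(517,306),z).round(4),"flange",onz("top",*P(515,322),.038).round(4), "rimdiam",np.linalg.norm(onz("top",*P(468,306),z)-onz("top",*P(570,306),z)))
a=camera("scene");cv2.imwrite("pics/c4.png",cv2.resize(a[230:310,250:410],None,fx=5,fy=5,interpolation=2))
E
```

```text
[297.38427498 266.98110629] [298.49805089 283.23822215] [298.10192701 277.4587266 ] [347.04283143 301.67535033]
0.06 [ 0.581  -0.0364  0.06  ] flange [ 0.5774 -0.0355  0.038 ] rimdiam 0.05039102952820139
0.075 [ 0.5779 -0.0361  0.075 ] flange [ 0.5774 -0.0355  0.038 ] rimdiam 0.049573060254888286
0.085 [ 0.5758 -0.036   0.085 ] flange [ 0.5774 -0.0355  0.038 ] rimdiam 0.04902774740601288
```

View pics/c4.png

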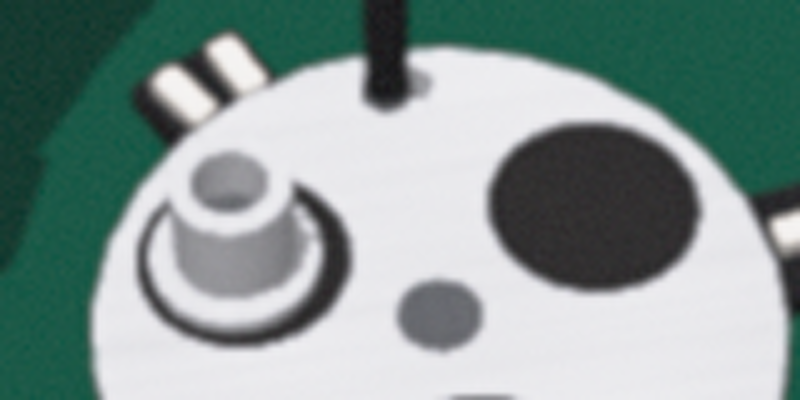

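The sleeve hasn't moved: its rim is at (296,267) in the scene view, which matches the top-view estimate. So the fingers may have ridden up over the rim. I'll check where the fingertips really are against the TCP reading, numerically.

```bash
python3 - <<'E'
from h import *
s=get_state();p=np.array(s["position"]);a=camera("scene").astype(int)
print(p,s["gripper_width"])
for dy in(.05,-.05):
    q=proj("scene",p+[0,dy,0]);u,v=q.round().astype(int)
    m=(a[...,2]>1.3*a[...,1])&(a[...,2]>1.3*a[...,0])&(a[...,2]>40)
    w=m[v-40:v+25,u-14:u+15]; ys,xs=np.nonzero(w); print("proj",q,"lowest red row",ys.max()+v-40,"cols",(xs[ys>=ys.max()-1]+u-14),"count/row",w.sum(1)[-45:])
print(proj("scene",p+[0,.05,.03]))
E
```

```text
[ 0.57688784 -0.25994873  0.15248035] 0.999227379382501
proj [208.04570253 231.04172816] lowest red row 223 cols [201 202 203 202 203] count/row [8 8 8 8 7 6 6 5 4 4 4 3 2 0 0 0 0 0 0 0 0 0 0 0 0 0 0 0 0 0 0 0 0 0 0 0 0
 0 0 0 0 0 0 0 0]
proj [159.65968148 223.28598696] lowest red row 215 cols [152 153 154 155 153 154 155] count/row [4 4 4 4 4 5 4 4 4 4 4 4 3 0 0 0 0 0 0 0 0 0 0 0 0 0 0 0 0 0 0 0 0 0 0 0 0
 0 0 0 0 0 0 0 0]
[205.58194357 220.73183662]
```

servo_tool(motion=[0,-56,0,0,0,0,1,0,-56,0,0,0,0,1,0,-56,0,0,0,0,1,0,-56,0,0,0,0,1,0,0,0,0,0,0,1])

```text
clock: 10.52
position: [0.5767, -0.0271, 0.1533]
tcp_rot: [[1.0, 0.013, 0.0], [0.013, -1.0, 0.003], [0.0, -0.003, -1.0]]
contact_force: [1.0, -0.4, -0.1]
gripper_width: 1.001
grip_force: 0.0
```

servo_tool(motion=[0,0,0,0,0,0,1,0,0,0,0,0,0,1,0,0,0,0,0,0,1])

```text
clock: 10.9
position: [0.577, -0.0373, 0.153]
tcp_rot: [[1.0, -0.001, -0.0], [-0.001, -1.0, -0.0], [-0.0, 0.0, -1.0]]
contact_force: [1.0, 0.5, 0.2]
gripper_width: 1.002
grip_force: 0.0
```

servo_tool(motion=[0,0,45,0,0,0,1,0,0,45,0,0,0,1,0,0,15,0,0,0,1,0,0,5,0,0,0,1,0,0,0,0,0,0,1])

```text
clock: 11.52
position: [0.5781, -0.0361, 0.0441]
tcp_rot: [[1.0, 0.0, 0.002], [0.0, -1.0, 0.0], [0.002, -0.0, -1.0]]
contact_force: [0.3, 0.8, -0.1]
gripper_width: 1.003
grip_force: 0.0
```

servo_tool(motion=[0,0,0,0,0,0,0.6,0,0,0,0,0,0,0.6,0,0,0,0,0,0,0.55,0,0,0,0,0,0,0.55,0,0,0,0,0,0,0.53])

```text
clock: 12.15
position: [0.5773, -0.0365, 0.0433]
tcp_rot: [[1.0, 0.001, 0.0], [0.001, -1.0, -0.0], [0.0, 0.0, -1.0]]
contact_force: [-1.2, -1.1, 1.9]
gripper_width: 0.559
grip_force: 40.0
```

servo_tool(motion=[0,0,0,0,0,0,0.5])

```text
clock: 12.28
position: [0.5772, -0.0364, 0.0433]
tcp_rot: [[1.0, 0.001, 0.0], [0.001, -1.0, -0.0], [0.0, 0.0, -1.0]]
contact_force: [-0.8, -1.2, 2.7]
gripper_width: 0.556
grip_force: 40.0
```

Gripped at 49 mm and 40 N. Now carrying it to the tray.

servo_tool(motion=[0,0,-45,0,0,0,0.5,0,0,-45,0,0,0,0.5,-24,-47,0,0,0,0,0.5,-24,-47,0,0,0,0,0.5,-24,-47,0,0,0,0,0.5])

```text
clock: 12.9
position: [0.5037, 0.1065, 0.1328]
tcp_rot: [[1.0, 0.001, -0.0], [0.001, -1.0, 0.0], [-0.0, -0.0, -1.0]]
contact_force: [-0.3, -0.0, -2.1]
gripper_width: 0.556
grip_force: 40.0
```

servo_tool(motion=[-24,-47,0,0,0,0,0.5,-24,-47,0,0,0,0,0.5,-24,-47,0,0,0,0,0.5,-24,-47,0,0,0,0,0.5,-24,-47,0,0,0,0,0.5])

```text
clock: 13.52
position: [0.3834, 0.3411, 0.1327]
tcp_rot: [[1.0, 0.001, -0.001], [0.001, -1.0, -0.0], [-0.001, 0.0, -1.0]]
contact_force: [0.0, -0.1, -1.7]
gripper_width: 0.556
grip_force: 40.0
```

servo_tool(motion=[0,0,0,0,0,0,0.5,0,0,0,0,0,0,0.5,0,0,50,0,0,0,0.5,0,0,50,0,0,0,0.5,0,0,10,0,0,0,0.5])

```text
clock: 14.15
position: [0.3838, 0.3363, 0.0204]
tcp_rot: [[1.0, -0.002, -0.004], [-0.002, -1.0, -0.005], [-0.004, 0.005, -1.0]]
contact_force: [0.6, 0.3, -2.0]
gripper_width: 0.559
grip_force: 40.0
```

servo_tool(motion=[0,0,2,0,0,0,0.5,0,0,0,0,0,0,0.5,0,0,2,0,0,0,0.5,0,0,0,0,0,0,0.5])

```text
clock: 14.65
position: [0.3852, 0.3402, 0.0198]
tcp_rot: [[1.0, 0.001, 0.001], [0.001, -1.0, 0.001], [0.001, -0.001, -1.0]]
contact_force: [-0.5, 0.4, -1.3]
gripper_width: 0.559
grip_force: 40.0
```

servo_tool(motion=[0,0,2,0,0,0,0.5,0,0,1.5,0,0,0,0.5,0,0,0,0,0,0,0.5,0,0,0,0,0,0,1,0,0,0,0,0,0,1])

```text
clock: 15.28
position: [0.3849, 0.34, 0.0156]
tcp_rot: [[1.0, 0.001, 0.0], [0.001, -1.0, 0.0], [0.0, -0.0, -1.0]]
contact_force: [0.3, 0.5, 0.5]
gripper_width: 0.748
grip_force: 0.0
```

servo_tool(motion=[0,0,0,0,0,0,1,0,0,0,0,0,0,1,0,0,-50,0,0,0,1,0,0,-50,0,0,0,1,0,0,-50,0,0,0,1])

```text
clock: 15.9
position: [0.3846, 0.3397, 0.167]
tcp_rot: [[1.0, 0.001, -0.0], [0.001, -1.0, -0.0], [-0.0, 0.0, -1.0]]
contact_force: [0.9, -0.5, 0.0]
gripper_width: 1.0
grip_force: 0.0
```

servo_tool(motion=[20,50,0,0,0,0,1,20,50,0,0,0,0,1,0,0,0,0,0,0,1])

```text
clock: 16.27
position: [0.4265, 0.2353, 0.1654]
tcp_rot: [[1.0, -0.007, 0.0], [-0.007, -1.0, -0.002], [0.0, 0.002, -1.0]]
contact_force: [-0.1, 0.4, -0.1]
gripper_width: 0.998
grip_force: 0.0
```

```bash
cat >> h.py <<'E'
def rims(im, base="pics/top0.png", box=(395,160,525,320)):
    "bench sleeves: diff against the first picture"
    x0,y0,x1,y1=box; d=cv2.absdiff(im,cv2.imread(base)).max(2)[y0:y1,x0:x1]
    m=(cv2.medianBlur(d,3)>35).astype(np.uint8); n,l,st,c=cv2.connectedComponentsWithStats(m)
    return [(c[k]+[x0,y0],st[k,4]) for k in range(1,n) if st[k,4]>8]
E
python3 - <<'E'
from h import *
b=camera("top");s=camera("scene");cv2.imwrite("pics/top3.png",b);cv2.imwrite("pics/scene3.png",s);print(rims(b),get_state()["position"])
cv2.imwrite("pics/c5.png",np.hstack([cv2.resize(s[200:330,420:560],(420,390)),cv2.resize(b[220:350,90:190],(300,390))]))
E
```

```text
[] [0.4249091  0.23977026 0.16553524]
```

View pics/c5.png

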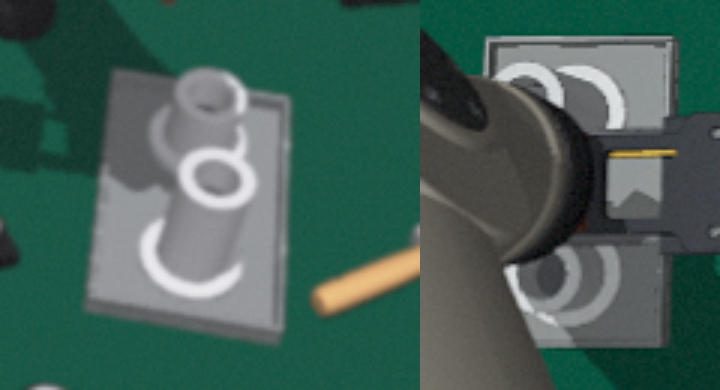

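Both leftovers stand in the tray and the bench hasn't changed. Next is sleeve UL.

servo_tool(motion=[18,50,0,0,0,0,1,18,50,0,0,0,0,1,18,50,0,0,0,0,1,18,50,0,0,0,0,1,18,50,0,0,0,0,1])

```text
clock: 17.0
position: [0.5158, -0.0095, 0.1656]
tcp_rot: [[1.0, 0.004, 0.0], [0.004, -1.0, 0.001], [0.0, -0.001, -1.0]]
contact_force: [0.8, 0.1, -1.0]
gripper_width: 1.007
grip_force: 0.0
```

servo_tool(motion=[18,50,0,0,0,0,1,18,50,0,0,0,0,1,18,50,0,0,0,0,1,18,50,0,0,0,0,1,19,49,0,0,0,0,1])

```text
clock: 17.62
position: [0.6079, -0.2582, 0.1652]
tcp_rot: [[1.0, 0.004, 0.0], [0.004, -1.0, 0.001], [0.0, -0.001, -1.0]]
contact_force: [2.1, 0.2, -0.1]
gripper_width: 1.002
grip_force: 0.0
```

servo_tool(motion=[0,0,0,0,0,0,1,0,0,0,0,0,0,1,0,0,0,0,0,0,1,0,0,0,0,0,0,1])

```text
clock: 18.12
position: [0.6065, -0.2573, 0.1658]
tcp_rot: [[1.0, 0.003, 0.0], [0.003, -1.0, 0.0], [0.0, -0.0, -1.0]]
contact_force: [0.9, 0.8, -0.1]
gripper_width: 1.001
grip_force: 0.0
```

Lower by 131 mm and close. The target pad is padT (0.664,0.083).

servo_tool(motion=[0,2,50,0,0,0,1,0,0,50,0,0,0,1,0,0,30,0,0,0,1,0,0,1,0,0,0,1,0,0,0,0,0,0,1])

```text
clock: 18.75
position: [0.6073, -0.261, 0.036]
tcp_rot: [[1.0, 0.001, 0.002], [0.001, -1.0, -0.001], [0.002, 0.001, -1.0]]
contact_force: [0.5, -0.7, -0.4]
gripper_width: 1.001
grip_force: 0.0
```

servo_tool(motion=[0,0,0,0,0,0,0.5,0,0,0,0,0,0,0.5,0,0,0,0,0,0,0.5,0,0,0,0,0,0,0.5,0,0,0,0,0,0,0.5])

```text
clock: 19.38
position: [0.6064, -0.2612, 0.0348]
tcp_rot: [[1.0, 0.001, 0.0], [0.001, -1.0, -0.0], [0.0, 0.0, -1.0]]
contact_force: [-0.2, -0.7, 2.0]
gripper_width: 0.558
grip_force: 40.0
```

servo_tool(motion=[0,0,0,0,0,0,0.5])

```text
clock: 19.5
position: [0.6064, -0.2612, 0.0347]
tcp_rot: [[1.0, 0.001, 0.0], [0.001, -1.0, -0.0], [0.0, 0.0, -1.0]]
contact_force: [0.2, -0.8, 1.1]
gripper_width: 0.556
grip_force: 40.0
```

servo_tool(motion=[0,0,-55,0,0,0,0.5,0,0,-55,0,0,0,0.5,8,-49,0,0,0,0,0.5,8,-49,0,0,0,0,0.5,8,-49,0,0,0,0,0.5])

```text
clock: 20.12
position: [0.6297, -0.1124, 0.1441]
tcp_rot: [[1.0, 0.001, -0.001], [0.001, -1.0, 0.0], [-0.001, -0.0, -1.0]]
contact_force: [-0.2, -0.0, -1.8]
gripper_width: 0.561
grip_force: 40.0
```

servo_tool(motion=[8,-49,0,0,0,0,0.5,8,-49,0,0,0,0,0.5,8,-49,0,0,0,0,0.5,9,-50,0,0,0,0,0.5,0,0,0,0,0,0,0.5])

```text
clock: 20.75
position: [0.6621, 0.0905, 0.1437]
tcp_rot: [[1.0, 0.01, -0.001], [0.01, -1.0, 0.004], [-0.001, -0.004, -1.0]]
contact_force: [-0.7, -0.2, -2.2]
gripper_width: 0.558
grip_force: 40.0
```

servo_tool(motion=[0,0,0,0,0,0,0.5,0,0,0,0,0,0,0.5,0,0,45,0,0,0,0.5,0,0,30,0,0,0,0.5,0,0,0,0,0,0,0.5])

```text
clock: 21.38
position: [0.6612, 0.0808, 0.0674]
tcp_rot: [[1.0, -0.001, -0.004], [-0.001, -1.0, -0.002], [-0.004, 0.002, -1.0]]
contact_force: [-0.7, -0.3, -2.3]
gripper_width: 0.563
grip_force: 40.0
```

servo_tool(motion=[0,0,3,0,0,0,0.5,0,0,1.5,0,0,0,0.5,0,0,0.5,0,0,0,0.5,0,0,0,0,0,0,0.5])

```text
clock: 21.88
position: [0.6632, 0.0832, 0.0651]
tcp_rot: [[1.0, 0.001, 0.001], [0.001, -1.0, 0.0], [0.001, -0.0, -1.0]]
contact_force: [-0.6, 0.2, -1.8]
gripper_width: 0.558
grip_force: 40.0
```

servo_tool(motion=[0,0,0,0,0,0,1,0,0,0,0,0,0,1,0,0,0,0,0,0,1,0,0,0,0,0,0,1,0,0,-60,0,0,0,1])

```text
clock: 22.5
position: [0.6592, 0.0823, 0.1203]
tcp_rot: [[1.0, 0.001, -0.01], [0.001, -1.0, -0.002], [-0.01, 0.002, -1.0]]
contact_force: [0.7, 0.0, 0.8]
gripper_width: 0.996
grip_force: 0.0
```

servo_tool(motion=[0,0,-40,0,0,0,1,0,0,0,0,0,0,1])

```text
clock: 22.75
position: [0.6657, 0.0835, 0.1688]
tcp_rot: [[1.0, 0.001, 0.007], [0.0, -1.0, 0.001], [0.007, -0.001, -1.0]]
contact_force: [0.7, 0.5, 0.3]
gripper_width: 1.001
grip_force: 0.0
```

```bash
cat >> h.py <<'E'
def disc(im):
    "free pads on the table (dark round blobs) -> handle angle"
    m=((im.max(2)<75)*255).astype(np.uint8)
    m=cv2.morphologyEx(m,cv2.MORPH_OPEN,np.ones((5,5),np.uint8)); n,l,st,c=cv2.connectedComponentsWithStats(m); out=[]
    for k in range(1,n):
        p=onz("top",*c[k],.03)[:2]-[.5852,.0504]; 
        if 600<st[k,4]<2000 and .06<np.hypot(*p)<.11: out.append((p.round(4),np.hypot(*p).round(4),np.degrees(np.arctan2(p[1],p[0])).round(1),st[k,4],st[k,2:4]))
    return out
E
python3 - <<'E'
from h import *
b=camera("top");cv2.imwrite("pics/top4.png",b);print([(c.round(1),a) for c,a in rims(b)]);print(*disc(b),sep="\n")
print("ref",*disc(cv2.imread("pics/top2.png")),sep="\n")
E
```

```text
[(array([431.6, 195.4]), np.int32(1096))]
(array([-0.0089, -0.0928]), np.float64(0.0932), np.float64(-95.5), np.int32(1080), array([35, 42], dtype=int32))
ref
(array([0.078 , 0.0326]), np.float64(0.0846), np.float64(22.7), np.int32(1367), array([43, 40], dtype=int32))
(array([-0.0679,  0.0528]), np.float64(0.086), np.float64(142.1), np.int32(1468), array([44, 43], dtype=int32))
```

servo_tool(motion=[-6,49,0,0,0,0,1,-6,49,0,0,0,0,1,-6,49,0,0,0,0,1,-6,49,0,0,0,0,1,-6,49,0,0,0,0,1])

```text
clock: 23.42
position: [0.6318, -0.1633, 0.1627]
tcp_rot: [[1.0, 0.001, -0.003], [0.001, -1.0, 0.0], [-0.003, -0.0, -1.0]]
contact_force: [0.3, -0.5, 0.1]
gripper_width: 1.004
grip_force: 0.0
```

servo_tool(motion=[-6,49,0,0,0,0,1,-7,49,0,0,0,0,1,-7,49,0,0,0,0,1,-7,49,0,0,0,0,1,0,0,0,0,0,0,1])

```text
clock: 24.05
position: [0.6027, -0.3638, 0.1623]
tcp_rot: [[1.0, -0.007, -0.004], [-0.007, -1.0, -0.002], [-0.004, 0.002, -1.0]]
contact_force: [-0.6, 1.0, -0.3]
gripper_width: 1.003
grip_force: 0.0
```

servo_tool(motion=[0,0,0,0,0,0,1,0,0,0,0,0,0,1,0,0,0,0,0,0,1])

```text
clock: 24.42
position: [0.6069, -0.3563, 0.1644]
tcp_rot: [[1.0, 0.003, -0.0], [0.003, -1.0, 0.001], [-0.0, -0.001, -1.0]]
contact_force: [1.1, -0.0, 0.2]
gripper_width: 0.998
grip_force: 0.0
```

```bash
python3 - <<'E'
from h import *
b=camera("top");cv2.imwrite("pics/top5.png",b);print(*disc(b),sep="\n")
print(get_state()["position"])
E
```

```text
(array([-0.0114, -0.084 ]), np.float64(0.0848), np.float64(-97.8), np.int32(1428), array([42, 42], dtype=int32))
(array([-0.0684,  0.0519]), np.float64(0.0859), np.float64(142.8), np.int32(1471), array([43, 43], dtype=int32))
[ 0.60688301 -0.35667675  0.16458229]
```

The table hasn't turned. Descending onto UR.

servo_tool(motion=[0,1,50,0,0,0,1,0,0,50,0,0,0,1,0,0,29,0,0,0,1,0,0,1,0,0,0,1,0,0,0,0,0,0,1])

```text
clock: 25.1
position: [0.6075, -0.3593, 0.036]
tcp_rot: [[1.0, 0.001, 0.002], [0.001, -1.0, -0.001], [0.002, 0.001, -1.0]]
contact_force: [0.4, 0.3, 0.0]
gripper_width: 0.998
grip_force: 0.0
```

servo_tool(motion=[0,0,0,0,0,0,0.5,0,0,0,0,0,0,0.5,0,0,0,0,0,0,0.5,0,0,0,0,0,0,0.5,0,0,0,0,0,0,0.5])

```text
clock: 25.72
position: [0.6066, -0.3601, 0.0351]
tcp_rot: [[1.0, 0.0, 0.001], [0.0, -1.0, -0.001], [0.001, 0.001, -1.0]]
contact_force: [0.6, -2.4, 1.8]
gripper_width: 0.56
grip_force: 40.0
```

servo_tool(motion=[0,0,0,0,0,0,0.5])

```text
clock: 25.85
position: [0.6066, -0.36, 0.0351]
tcp_rot: [[1.0, 0.0, 0.001], [0.0, -1.0, -0.001], [0.001, 0.001, -1.0]]
contact_force: [-0.1, -1.7, 2.1]
gripper_width: 0.559
grip_force: 40.0
```

servo_tool(motion=[0,0,-55,0,0,0,0.5,0,0,-55,0,0,0,0.5,-5,-47,0,0,0,0,0.5,-5,-47,0,0,0,0,0.5,-5,-47,0,0,0,0,0.5])

```text
clock: 26.48
position: [0.5901, -0.2155, 0.1436]
tcp_rot: [[1.0, 0.001, -0.002], [0.001, -1.0, 0.002], [-0.002, -0.002, -1.0]]
contact_force: [-0.4, -0.3, -3.6]
gripper_width: 0.558
grip_force: 40.0
```

servo_tool(motion=[-5,-47,0,0,0,0,0.5,-5,-46,0,0,0,0,0.5,-4,-46,0,0,0,0,0.5,-4,-46,0,0,0,0,0.5,0,0,0,0,0,0,0.5])

```text
clock: 27.1
position: [0.5717, -0.027, 0.1438]
tcp_rot: [[1.0, 0.009, -0.002], [0.009, -1.0, 0.003], [-0.002, -0.003, -1.0]]
contact_force: [0.1, -0.1, -1.9]
gripper_width: 0.553
grip_force: 40.0
```

servo_tool(motion=[0,0,0,0,0,0,0.5,0,0,0,0,0,0,0.5,0,0,45,0,0,0,0.5,0,0,30,0,0,0,0.5,0,0,0,0,0,0,0.5])

```text
clock: 27.72
position: [0.5711, -0.0344, 0.0675]
tcp_rot: [[1.0, -0.001, -0.005], [-0.001, -1.0, -0.001], [-0.005, 0.001, -1.0]]
contact_force: [-0.5, -0.5, -2.5]
gripper_width: 0.557
grip_force: 40.0
```

servo_tool(motion=[0,0,3,0,0,0,0.5,0,0,1.5,0,0,0,0.5,0,0,0.5,0,0,0,0.5,0,0,0,0,0,0,0.5])

```text
clock: 28.22
position: [0.5734, -0.033, 0.0651]
tcp_rot: [[1.0, 0.001, 0.001], [0.001, -1.0, -0.0], [0.001, 0.0, -1.0]]
contact_force: [-0.1, 0.1, -2.9]
gripper_width: 0.56
grip_force: 40.0
```

servo_tool(motion=[0,0,0,0,0,0,1,0,0,0,0,0,0,1,0,0,0,0,0,0,1,0,0,0,0,0,0,1,0,0,-60,0,0,0,1])

```text
clock: 28.85
position: [0.5695, -0.0331, 0.1212]
tcp_rot: [[1.0, 0.001, -0.01], [0.001, -1.0, -0.0], [-0.01, 0.0, -1.0]]
contact_force: [0.8, 0.5, 0.7]
gripper_width: 1.0
grip_force: 0.0
```

servo_tool(motion=[0,0,-40,0,0,0,1,0,0,0,0,0,0,1])

```text
clock: 29.1
position: [0.5757, -0.033, 0.1681]
tcp_rot: [[1.0, 0.001, 0.007], [0.001, -1.0, 0.0], [0.007, -0.0, -1.0]]
contact_force: [-0.5, -0.6, -0.5]
gripper_width: 1.005
grip_force: 0.0
```

```bash
python3 - <<'E'
from h import *
b=camera("top");cv2.imwrite("pics/top6.png",b);print([(c.round(1),a) for c,a in rims(b)],disc(b),get_state()["position"])
E
```

```text
[(array([479.9, 193.4]), np.int32(1152)), (array([431.6, 195.4]), np.int32(1094)), (array([406.9, 277.3]), np.int32(2354))] [(array([-0.0682,  0.0518]), np.float64(0.0856), np.float64(142.8), np.int32(1485), array([43, 43], dtype=int32))] [ 0.57406001 -0.03305375  0.16588612]
```

```bash
python3 - <<'E'
import cv2
b=cv2.imread("pics/top6.png");cv2.imwrite("pics/c6.png",b[120:400,200:540])
E
```

```text
(no output)
```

View pics/c6.png

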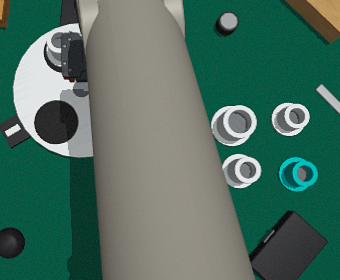

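The extra blob is just the arm. LL is where it was, with its rim at about (442,291). Reaching for LL.

servo_tool(motion=[-32,47,0,0,0,0,1,-32,47,0,0,0,0,1,-33,47,0,0,0,0,1,-33,46,0,0,0,0,1,-33,46,0,0,0,0,1])

```text
clock: 29.78
position: [0.408, -0.267, 0.1631]
tcp_rot: [[1.0, 0.001, -0.002], [0.001, -1.0, 0.001], [-0.002, -0.001, -1.0]]
contact_force: [0.7, -0.3, 0.2]
gripper_width: 1.001
grip_force: 0.0
```

servo_tool(motion=[0,0,0,0,0,0,1,0,0,0,0,0,0,1,0,0,0,0,0,0,1,0,0,0,0,0,0,1])

```text
clock: 30.28
position: [0.411, -0.265, 0.1643]
tcp_rot: [[1.0, 0.003, -0.0], [0.003, -1.0, 0.0], [-0.0, -0.0, -1.0]]
contact_force: [-0.5, -0.3, -0.0]
gripper_width: 0.998
grip_force: 0.0
```

servo_tool(motion=[0,0,50,0,0,0,1,0,0,50,0,0,0,1,0,0,29,0,0,0,1,0,0,1,0,0,0,1,0,0,0,0,0,0,1])

```text
clock: 30.9
position: [0.4113, -0.2662, 0.0355]
tcp_rot: [[1.0, 0.001, 0.001], [0.001, -1.0, -0.001], [0.001, 0.001, -1.0]]
contact_force: [-0.1, -0.1, 0.1]
gripper_width: 1.002
grip_force: 0.0
```

servo_tool(motion=[0,0,0,0,0,0,0.5,0,0,0,0,0,0,0.5,0,0,0,0,0,0,0.5,0,0,0,0,0,0,0.5,0,0,0,0,0,0,0.5])

```text
clock: 31.52
position: [0.4107, -0.2668, 0.0349]
tcp_rot: [[1.0, 0.0, 0.001], [0.0, -1.0, -0.001], [0.001, 0.001, -1.0]]
contact_force: [0.0, -2.3, 3.4]
gripper_width: 0.559
grip_force: 40.0
```

servo_tool(motion=[0,0,0,0,0,0,0.5])

```text
clock: 31.65
position: [0.4106, -0.2668, 0.0349]
tcp_rot: [[1.0, 0.0, 0.001], [0.0, -1.0, -0.001], [0.001, 0.001, -1.0]]
contact_force: [0.1, -2.7, 3.7]
gripper_width: 0.559
grip_force: 40.0
```

servo_tool(motion=[0,0,-55,0,0,0,0.5,0,0,-55,0,0,0,0.5,0,0,-50,0,0,0,0.5,13,-46,0,0,0,0,0.5,13,-46,0,0,0,0,0.5])

```text
clock: 32.28
position: [0.436, -0.1729, 0.1947]
tcp_rot: [[1.0, -0.001, 0.0], [-0.001, -1.0, 0.0], [0.0, -0.0, -1.0]]
contact_force: [0.9, -0.2, -1.8]
gripper_width: 0.556
grip_force: 40.0
```

servo_tool(motion=[13,-46,0,0,0,0,0.5,13,-46,0,0,0,0,0.5,13,-46,0,0,0,0,0.5,13,-46,0,0,0,0,0.5,14,-46,0,0,0,0,0.5])

```text
clock: 32.9
position: [0.5012, 0.0575, 0.1938]
tcp_rot: [[1.0, 0.001, -0.002], [0.001, -1.0, -0.0], [-0.002, 0.0, -1.0]]
contact_force: [0.3, -1.0, -1.1]
gripper_width: 0.561
grip_force: 40.0
```

servo_tool(motion=[14,-46,0,0,0,0,0.5,0,0,0,0,0,0,0.5,0,0,0,0,0,0,0.5,0,0,0,0,0,0,0.5])

```text
clock: 33.4
position: [0.5154, 0.1003, 0.1942]
tcp_rot: [[1.0, -0.001, -0.001], [-0.001, -1.0, -0.001], [-0.001, 0.001, -1.0]]
contact_force: [0.8, 0.4, -2.1]
gripper_width: 0.558
grip_force: 40.0
```

servo_tool(motion=[0,0,45,0,0,0,0.5,0,0,45,0,0,0,0.5,0,0,35,0,0,0,0.5,0,0,0,0,0,0,0.5])

```text
clock: 33.9
position: [0.5138, 0.1, 0.0676]
tcp_rot: [[1.0, -0.001, -0.005], [-0.001, -1.0, -0.002], [-0.005, 0.002, -1.0]]
contact_force: [-0.1, -0.4, -0.7]
gripper_width: 0.562
grip_force: 39.9
```

servo_tool(motion=[0,0,3,0,0,0,0.5,0,0,1.5,0,0,0,0.5,0,0,0.5,0,0,0,0.5,0,0,0,0,0,0,0.5])

```text
clock: 34.4
position: [0.5163, 0.1021, 0.0651]
tcp_rot: [[1.0, 0.001, 0.001], [0.001, -1.0, 0.0], [0.001, -0.0, -1.0]]
contact_force: [-0.1, -0.4, -2.4]
gripper_width: 0.558
grip_force: 39.9
```

servo_tool(motion=[0,0,0,0,0,0,1,0,0,0,0,0,0,1,0,0,0,0,0,0,1,0,0,0,0,0,0,1,0,0,-50,0,0,0,1])

```text
clock: 35.02
position: [0.5132, 0.1011, 0.1121]
tcp_rot: [[1.0, 0.001, -0.007], [0.001, -1.0, -0.002], [-0.007, 0.002, -1.0]]
contact_force: [0.5, -0.2, 0.0]
gripper_width: 1.003
grip_force: 0.0
```

servo_tool(motion=[0,0,-50,0,0,0,1,-15,-50,0,0,0,0,1,-15,-50,0,0,0,0,1,-15,-50,0,0,0,0,1,0,-50,0,0,0,0,1])

```text
clock: 35.65
position: [0.4698, 0.3034, 0.1648]
tcp_rot: [[1.0, 0.002, 0.0], [0.002, -1.0, -0.0], [0.0, 0.0, -1.0]]
contact_force: [0.3, -0.0, -0.1]
gripper_width: 1.0
grip_force: 0.0
```

```bash
python3 - <<'E'
from h import *
b=camera("top");cv2.imwrite("pics/top7.png",b);s=camera("scene");cv2.imwrite("pics/scene7.png",s);print(get_state()["position"])
cv2.imwrite("pics/c7.png",cv2.resize(b[130:280,195:370],None,fx=4,fy=4,interpolation=2))
E
```

```text
[0.46897588 0.30858872 0.16492672]
```

View pics/c7.png

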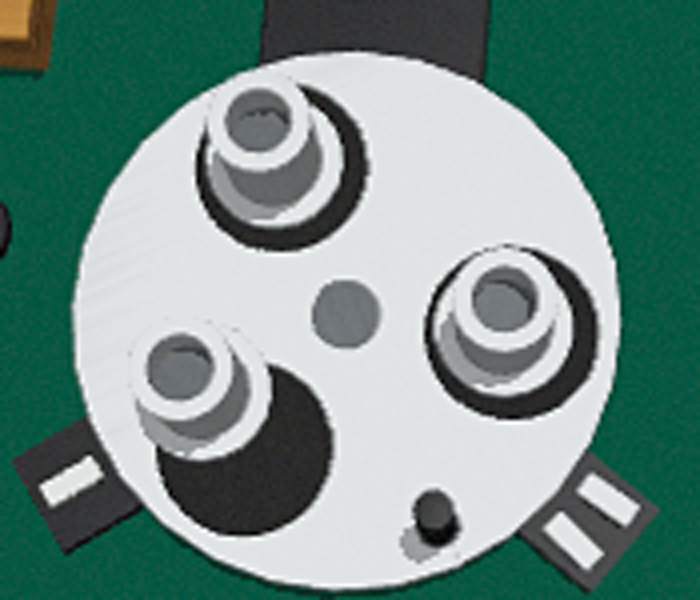

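The sleeve on the lower-left pad has been knocked aside: its flange is at about (200,390) in the crop against a pad centre of (244,447). The other two sit well on their pads. I'll measure and put it back.

```bash
python3 - <<'E'
from h import *
P=lambda p:((p[0]+.5)/4-.5+195,(p[1]+.5)/4-.5+130)
for n,p in(("F",(180,370)),("T",(259,122)),("S",(504,298))): print(n,onz("top",*P(p),.105).round(4))
for n,p in(("F",(203,392)),("T",(275,158)),("S",(505,328))): print(n,onz("top",*P(p),.038).round(4))
E
```

```text
F [0.5448 0.1229 0.105 ]
T [0.6642 0.0852 0.105 ]
S [ 0.5755 -0.0296  0.105 ]
F [0.5453 0.1223 0.038 ]
T [0.666  0.0852 0.038 ]
S [ 0.5744 -0.0304  0.038 ]
```

servo_tool(motion=[18,45,0,0,0,0,1,18,45,0,0,0,0,1,19,45,0,0,0,0,1,19,45,0,0,0,0,1,0,0,0,0,0,0,1])

```text
clock: 36.38
position: [0.5463, 0.1162, 0.1643]
tcp_rot: [[1.0, -0.008, 0.0], [-0.008, -1.0, -0.002], [0.0, 0.002, -1.0]]
contact_force: [-0.2, 0.6, -0.0]
gripper_width: 1.004
grip_force: 0.0
```

servo_tool(motion=[0,0,0,0,0,0,1,0,0,0,0,0,0,1,0,0,0,0,0,0,1])

```text
clock: 36.75
position: [0.5446, 0.1232, 0.1646]
tcp_rot: [[1.0, 0.003, -0.0], [0.003, -1.0, 0.0], [-0.0, -0.0, -1.0]]
contact_force: [-0.8, -0.2, 0.3]
gripper_width: 0.999
grip_force: 0.0
```

servo_tool(motion=[0,0,50,0,0,0,1,0,0,49,0,0,0,1,0,0,0,0,0,0,1,0,0,0,0,0,0,1])

```text
clock: 37.25
position: [0.5459, 0.1228, 0.0671]
tcp_rot: [[1.0, 0.001, 0.002], [0.001, -1.0, 0.001], [0.002, -0.001, -1.0]]
contact_force: [0.3, -0.7, -0.2]
gripper_width: 1.002
grip_force: 0.0
```

servo_tool(motion=[0,0,0,0,0,0,0.5,0,0,0,0,0,0,0.5,0,0,0,0,0,0,0.5,0,0,0,0,0,0,0.5,0,0,0,0,0,0,0.5])

```text
clock: 37.88
position: [0.5452, 0.1218, 0.0658]
tcp_rot: [[1.0, 0.001, 0.0], [0.001, -1.0, -0.0], [0.0, 0.0, -1.0]]
contact_force: [-0.5, -0.0, 2.3]
gripper_width: 0.561
grip_force: 40.0
```

servo_tool(motion=[0,0,0,0,0,0,0.5,0,0,-8,0,0,0,0.5,0,0,-8,0,0,0,0.5,-14,11,0,0,0,0,0.5,-14,10,0,0,0,0,0.5])

```text
clock: 38.5
position: [0.5154, 0.0997, 0.0813]
tcp_rot: [[1.0, 0.0, -0.001], [0.0, -1.0, -0.001], [-0.001, 0.001, -1.0]]
contact_force: [0.0, -0.2, -2.2]
gripper_width: 0.557
grip_force: 40.0
```

servo_tool(motion=[0,0,0,0,0,0,0.5,0,0,0,0,0,0,0.5,0,0,8,0,0,0,0.5,0,0,6,0,0,0,0.5,0,0,2,0,0,0,0.5])

```text
clock: 39.12
position: [0.5174, 0.1013, 0.0656]
tcp_rot: [[1.0, 0.001, 0.0], [0.001, -1.0, 0.0], [0.0, -0.0, -1.0]]
contact_force: [-3.2, -0.9, 13.2]
gripper_width: 0.557
grip_force: 40.0
```

servo_tool(motion=[0,0,0,0,0,0,1,0,0,0,0,0,0,1,0,0,0,0,0,0,1,0,0,0,0,0,0,1,0,0,-50,0,0,0,1])

```text
clock: 39.75
position: [0.5141, 0.1001, 0.1131]
tcp_rot: [[1.0, 0.001, -0.007], [0.001, -1.0, -0.002], [-0.007, 0.002, -1.0]]
contact_force: [0.8, 0.4, 0.9]
gripper_width: 0.998
grip_force: 0.0
```

servo_tool(motion=[0,0,-50,0,0,0,1,-15,-50,0,0,0,0,1,-15,-50,0,0,0,0,1,-15,-50,0,0,0,0,1,0,-50,0,0,0,0,1])

```text
clock: 40.38
position: [0.4707, 0.3024, 0.1658]
tcp_rot: [[1.0, 0.001, 0.0], [0.001, -1.0, -0.0], [0.0, 0.0, -1.0]]
contact_force: [1.3, -0.9, 0.8]
gripper_width: 1.004
grip_force: 0.0
```

```bash
cat >> h.py <<'E'
def bores(im):
    "sleeves on the table by their grey bore (z .105) and handle post top (z .11)"
    out=[]; g=cv2.cvtColor(im,cv2.COLOR_BGR2GRAY); sat=im.max(2).astype(int)-im.min(2)
    g[sat>40]=0
    for r in (1,):
        m=cv2.morphologyEx(((g>190)*255).astype(np.uint8),cv2.MORPH_CLOSE,np.ones((2,2),np.uint8))
        cs,hi=cv2.findContours(m,cv2.RETR_CCOMP,cv2.CHAIN_APPROX_NONE)
        for c,h in zip(cs,hi[0]):
            if h[3]>=0 and 90<cv2.contourArea(c)<450:
                (u,v),ax,_=cv2.fitEllipse(c); p=onz("top",u,v,.105)[:2]
                if np.hypot(*(p-[.5852,.0504]))<.14: out.append((np.round([u,v],1),np.round(ax,1),p.round(4)))
    return out
E
python3 - <<'E'
from h import *
b=camera("top");cv2.imwrite("pics/top8.png",b);print(get_state()["position"]);print(*bores(b),sep="\n");print("prev",*bores(cv2.imread("pics/top7.png")),sep="\n")
cv2.imwrite("pics/c8.png",cv2.resize(b[130:280,195:370],None,fx=4,fy=4,interpolation=2))
E
```

```text
[0.4696479  0.31070637 0.16626129]
(array([302.9, 262.4]), array([14.6, 19.9]), array([0.4664, 0.0058]))
(array([251.4, 236.8]), array([18.3, 18.6]), array([0.5165, 0.101 ]))
(array([282., 209.]), array([18.2, 18.6]), array([0.5679, 0.0431]))
(array([321.9, 205.8]), array([17.8, 18.3]), array([ 0.5724, -0.032 ]))
(array([260.7, 160.5]), array([17.3, 18. ]), array([0.6634, 0.0828]))
prev
(array([303.4, 262. ]), array([14.6, 20.2]), array([0.4671, 0.0048]))
(array([240.6, 222.3]), array([18. , 18.7]), array([0.5445, 0.121 ]))
(array([282., 209.]), array([18.2, 18.6]), array([0.5679, 0.0431]))
(array([321.9, 205.3]), array([18. , 18.3]), array([ 0.5733, -0.032 ]))
(array([260.2, 160.6]), array([17.2, 18.3]), array([0.6631, 0.0837]))
```

View pics/c8.png

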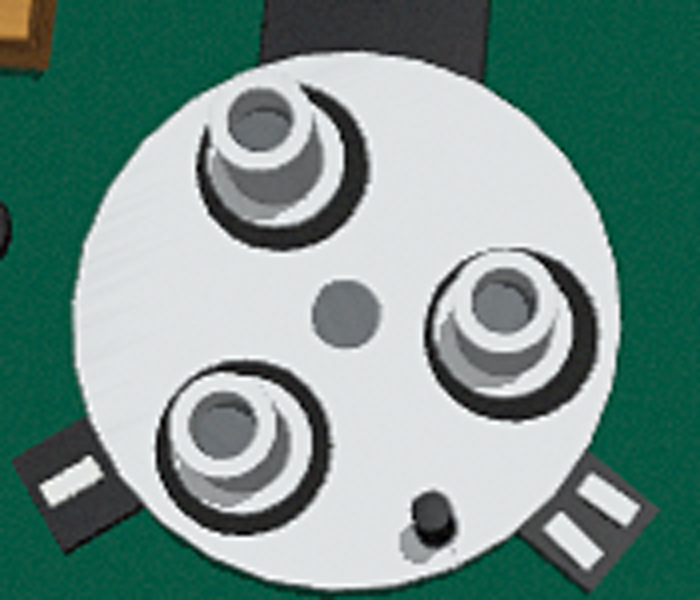

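All three sleeves sit on their pads within about 5 mm. The handle post top is at crop (432,509), about (0.476,0.0055). Going to pinch it.

servo_tool(motion=[1,50,0,0,0,0,1,1,50,0,0,0,0,1,1,49,0,0,0,0,1,1,49,0,0,0,0,1,0,49,0,0,0,0,1])

```text
clock: 41.05
position: [0.4759, 0.0521, 0.1657]
tcp_rot: [[1.0, 0.001, 0.0], [0.001, -1.0, 0.0], [0.0, -0.0, -1.0]]
contact_force: [1.1, -1.4, 0.5]
gripper_width: 0.999
grip_force: 0.0
```

servo_tool(motion=[0,49,0,0,0,0,1,0,0,0,0,0,0,1,0,0,0,0,0,0,1,0,0,0,0,0,0,1])

```text
clock: 41.55
position: [0.4762, 0.0064, 0.1656]
tcp_rot: [[1.0, 0.003, 0.0], [0.003, -1.0, 0.0], [0.0, -0.0, -1.0]]
contact_force: [0.0, -0.4, 1.0]
gripper_width: 1.002
grip_force: 0.0
```

servo_tool(motion=[0,0,50,0,0,0,1,0,0,50,0,0,0,1,0,0,0,0,0,0,0.3,0,0,0,0,0,0,0.2,0,0,0,0,0,0,0.2], squeeze=10)

```text
clock: 42.18
position: [0.4778, 0.0054, 0.0675]
tcp_rot: [[1.0, 0.001, 0.004], [0.001, -1.0, 0.0], [0.004, -0.0, -1.0]]
contact_force: [-0.4, -0.0, 0.0]
gripper_width: 0.701
grip_force: 0.0
```

servo_tool(motion=[0,0,0,0,0,0,0.15,0,0,0,0,0,0,0.15,0,0,0,0,0,0,0.15,0,0,0,0,0,0,0.15,0,0,0,0,0,0,0.15])

```text
clock: 42.8
position: [0.476, 0.0048, 0.0656]
tcp_rot: [[1.0, 0.001, -0.0], [0.001, -1.0, -0.0], [-0.0, 0.0, -1.0]]
contact_force: [-0.2, 0.4, 1.5]
gripper_width: 0.224
grip_force: 10.0
```

```bash
python3 - <<'E'
import numpy as np
def arc(a,b,n):
    t=np.radians(np.linspace(a,b,n+1)); p=118.2*np.c_[np.cos(t),np.sin(t)]; q=np.round(p-p[0]); d=np.diff(q,axis=0); print([(int(x),int(-y)) for x,y in d])
arc(202.6,118.9,15); arc(118.9,227.7,20)
E
```

```text
[(-4, -11), (-3, -11), (-1, -11), (-1, -12), (0, -11), (2, -12), (3, -11), (4, -11), (4, -10), (6, -10), (7, -9), (8, -9), (8, -8), (9, -7), (10, -6)]
[(-10, 6), (-9, 7), (-8, 7), (-7, 9), (-7, 9), (-6, 9), (-5, 10), (-4, 11), (-2, 11), (-2, 11), (-1, 11), (0, 11), (2, 11), (2, 11), (3, 11), (5, 10), (5, 10), (7, 9), (7, 9), (8, 8)]
```

servo_tool(motion=[-4,-11,0,0,0,0,0.15,-3,-11,0,0,0,0,0.15,-1,-11,0,0,0,0,0.15,-1,-12,0,0,0,0,0.15,0,-11,0,0,0,0,0.15])

```text
clock: 43.42
position: [0.4666, 0.062, 0.0653]
tcp_rot: [[1.0, 0.001, -0.001], [0.001, -1.0, 0.0], [-0.001, -0.0, -1.0]]
contact_force: [-1.1, -2.6, 0.3]
gripper_width: 0.219
grip_force: 10.0
```

servo_tool(motion=[2,-12,0,0,0,0,0.15,3,-11,0,0,0,0,0.15,4,-11,0,0,0,0,0.15,4,-10,0,0,0,0,0.15,6,-10,0,0,0,0,0.15])

```text
clock: 44.05
position: [0.4861, 0.1154, 0.0653]
tcp_rot: [[1.0, 0.001, -0.001], [0.001, -1.0, -0.0], [-0.001, 0.0, -1.0]]
contact_force: [-2.2, -2.2, -4.3]
gripper_width: 0.223
grip_force: 10.0
```

servo_tool(motion=[7,-9,0,0,0,0,0.15,8,-9,0,0,0,0,0.15,8,-8,0,0,0,0,0.15,9,-7,0,0,0,0,0.15,10,-6,0,0,0,0,0.15])

```text
clock: 44.68
position: [0.5285, 0.1542, 0.0654]
tcp_rot: [[1.0, 0.001, -0.0], [0.001, -1.0, -0.0], [-0.0, 0.0, -1.0]]
contact_force: [-1.2, -2.4, -4.3]
gripper_width: 0.219
grip_force: 10.0
```

servo_tool(motion=[0,0,0,0,0,0,0.15,0,0,0,0,0,0,0.15,0,0,0,0,0,0,0.15])

```text
clock: 45.05
position: [0.528, 0.1543, 0.0656]
tcp_rot: [[1.0, 0.001, 0.0], [0.001, -1.0, 0.001], [0.0, -0.001, -1.0]]
contact_force: [2.5, 0.1, -10.5]
gripper_width: 0.223
grip_force: 10.0
```

The handle is at mark one. I'll release, rise, shut the fingers, and hover over the button, checking the table once the arm is clear of it.

servo_tool(motion=[0,0,0,0,0,0,0.4,0,0,0,0,0,0,0.4,0,0,-50,0,0,0,0.4,0,0,-50,0,0,0,0.4,28,-25,0,0,0,0,0])

```text
clock: 45.68
position: [0.5585, 0.1786, 0.1711]
tcp_rot: [[1.0, -0.002, 0.008], [-0.002, -1.0, 0.002], [0.008, -0.002, -1.0]]
contact_force: [0.3, 0.0, 0.0]
gripper_width: 0.322
grip_force: 0.0
```

servo_tool(motion=[28,-25,0,0,0,0,0,28,-25,0,0,0,0,0,29,-25,0,0,0,0,0,0,0,0,0,0,0,0,0,0,0,0,0,0,0])

```text
clock: 46.3
position: [0.6404, 0.2535, 0.1656]
tcp_rot: [[1.0, 0.001, -0.0], [0.001, -1.0, -0.0], [-0.0, 0.0, -1.0]]
contact_force: [0.4, -0.7, -0.3]
gripper_width: 0.005
grip_force: 0.0
```

servo_tool(motion=[0,0,50,0,0,0,0,0,0,50,0,0,0,0,0,0,20,0,0,0,0,0,0,10,0,0,0,0,0,0,0,0,0,0,0])

```text
clock: 46.92
position: [0.6415, 0.2541, 0.0365]
tcp_rot: [[1.0, 0.001, 0.001], [0.001, -1.0, 0.0], [0.001, -0.0, -1.0]]
contact_force: [-0.6, -0.1, 0.3]
gripper_width: 0.007
grip_force: 0.0
```

```bash
python3 - <<'E'
from h import *
b=camera("top");s=camera("scene");cv2.imwrite("pics/top9.png",b);cv2.imwrite("pics/scene9.png",s);print(get_state()["position"],get_state()["gripper_width"]);print(*bores(b),sep="\n")
cv2.imwrite("pics/c9.png",np.hstack([cv2.resize(b[130:290,170:370],(440,352),interpolation=2),cv2.resize(s[230:390,260:440],(352,352*160//180),interpolation=2)[:352].copy() if 0 else cv2.resize(s[200:370,270:450],(352,352),interpolation=2)]))
E
```

```text
[0.64213423 0.25462947 0.03748078] 0.002131060244360679
(array([277.6, 243.9]), array([18.1, 18.7]), array([0.5021, 0.0522]))
(array([282.1, 209.1]), array([18.3, 18.6]), array([0.5678, 0.0431]))
(array([319.8, 179.1]), array([17.8, 18.2]), array([ 0.6239, -0.0292]))
(array([241.8, 178.1]), array([17.8, 18.1]), array([0.6298, 0.1189]))
```

View pics/c9.png

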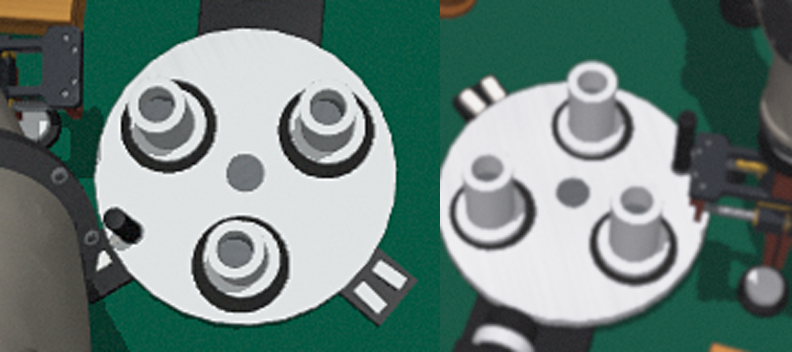

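The sleeves are on their pads and the post is by the single bar. The finger is over the button at right-hand crop (765,290). Pressing.

servo_tool(motion=[0,0,10,0,0,0,0,0,0,5,0,0,0,0,0,0,4,0,0,0,0,0,0,3,0,0,0,0,0,0,0,0,0,0,0])

```text
clock: 47.65
position: [0.6407, 0.2539, 0.0132]
tcp_rot: [[1.0, 0.001, -0.0], [0.001, -1.0, -0.0], [-0.0, 0.0, -1.0]]
contact_force: [-0.2, 0.4, 0.1]
gripper_width: 0.006
grip_force: 0.0
```

servo_tool(motion=[0,0,2,0,0,0,0,0,0,1,0,0,0,0,0,0,0,0,0,0,0])

```text
clock: 48.02
position: [0.6409, 0.254, 0.0105]
tcp_rot: [[1.0, 0.001, -0.0], [0.001, -1.0, -0.0], [-0.0, 0.0, -1.0]]
contact_force: [0.1, -0.1, -0.9]
gripper_width: 0.01
grip_force: 0.0
```

```bash
python3 - <<'E'
from h import *
s=camera("scene");b=camera("top");p=np.array(get_state()["position"]);print(p,proj("scene",p),proj("top",p),get_state()["contact_force"])
a=cv2.imread("pics/scene0.png")
cv2.imwrite("pics/c10.png",np.hstack([cv2.resize(s[300:370,400:470],(390,390),interpolation=2),cv2.resize(b[150:220,150:220],(390,390),interpolation=2)]))
E
```

```text
[0.64092853 0.25406436 0.01062324] [436.19736872 339.57458308] [184.74200097 186.36108019] [-0.94712102 -0.36689959  0.10601682]
```

View pics/c10.png

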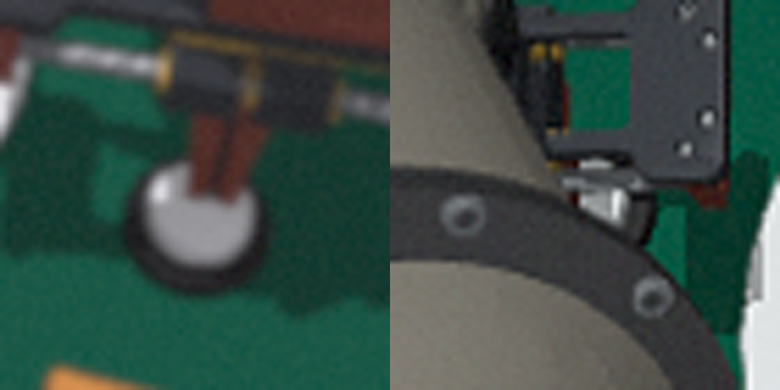

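The fingertips look a little above the cap: tips at crop (215,195), cap centre at (200,215). There's no contact force yet, so I'll go lower in small steps and watch the force.

servo_tool(motion=[0,0,2,0,0,0,0,0,0,2,0,0,0,0,0,0,0,0,0,0,0])

```text
clock: 48.5
position: [0.6407, 0.2539, 0.0062]
tcp_rot: [[1.0, 0.001, -0.0], [0.001, -1.0, -0.0], [-0.0, 0.0, -1.0]]
contact_force: [0.1, 0.9, -0.5]
gripper_width: 0.008
grip_force: 0.0
```

servo_tool(motion=[0,0,2,0,0,0,0,0,0,0,0,0,0,0])

```text
clock: 48.75
position: [0.6407, 0.254, 0.0044]
tcp_rot: [[1.0, 0.001, -0.0], [0.001, -1.0, -0.0], [-0.0, 0.0, -1.0]]
contact_force: [-0.8, -0.5, 0.1]
gripper_width: 0.004
grip_force: 0.0
```

servo_tool(motion=[0,0,2,0,0,0,0,0,0,0,0,0,0,0])

```text
clock: 49.0
position: [0.6408, 0.254, 0.0024]
tcp_rot: [[1.0, 0.001, -0.0], [0.001, -1.0, -0.0], [-0.0, 0.0, -1.0]]
contact_force: [0.7, 0.8, 0.5]
gripper_width: 0.005
grip_force: 0.0
```

servo_tool(motion=[0,0,2,0,0,0,0,0,0,0,0,0,0,0])

```text
clock: 49.25
position: [0.6407, 0.254, 0.0004]
tcp_rot: [[1.0, 0.001, -0.0], [0.001, -1.0, -0.0], [-0.0, 0.0, -1.0]]
contact_force: [-0.8, 0.1, -0.4]
gripper_width: 0.003
grip_force: 0.0
```

servo_tool(motion=[0,0,2,0,0,0,0,0,0,0,0,0,0,0])

```text
clock: 49.5
position: [0.6408, 0.254, -0.0016]
tcp_rot: [[1.0, 0.001, -0.0], [0.001, -1.0, -0.0], [-0.0, 0.0, -1.0]]
contact_force: [0.5, -0.3, -0.6]
gripper_width: 0.005
grip_force: 0.0
```

servo_tool(motion=[0,0,2,0,0,0,0,0,0,0,0,0,0,0])

```text
clock: 49.75
position: [0.6407, 0.254, -0.0036]
tcp_rot: [[1.0, 0.001, -0.0], [0.001, -1.0, -0.0], [-0.0, 0.0, -1.0]]
contact_force: [0.4, -0.1, -0.2]
gripper_width: 0.007
grip_force: 0.0
```

servo_tool(motion=[0,0,2,0,0,0,0,0,0,0,0,0,0,0])

```text
clock: 50.0
position: [0.6408, 0.254, -0.0056]
tcp_rot: [[1.0, 0.001, -0.0], [0.001, -1.0, -0.0], [-0.0, 0.0, -1.0]]
contact_force: [-0.0, 0.6, -0.2]
gripper_width: 0.005
grip_force: 0.0
```

servo_tool(motion=[0,0,2,0,0,0,0,0,0,0,0,0,0,0])

```text
clock: 50.25
position: [0.6407, 0.254, -0.0077]
tcp_rot: [[1.0, 0.001, -0.0], [0.001, -1.0, -0.0], [-0.0, 0.0, -1.0]]
contact_force: [0.3, 0.5, 0.3]
gripper_width: 0.002
grip_force: 0.0
```

```bash
python3 - <<'E'
from h import *
s=camera("scene");p=np.array(get_state()["position"]);print(p,proj("scene",p),proj("scene",p+[0,0,.02]),get_state()["contact_force"])
cv2.imwrite("pics/c11.png",cv2.resize(s[300:370,390:480],(720,560),interpolation=2))
E
```

```text
[ 0.64081593  0.25401845 -0.00755188] [434.90107321 344.24682138] [436.30887503 339.03985911] [-0.95135913 -0.02928267  0.16336034]
```

View pics/c11.png

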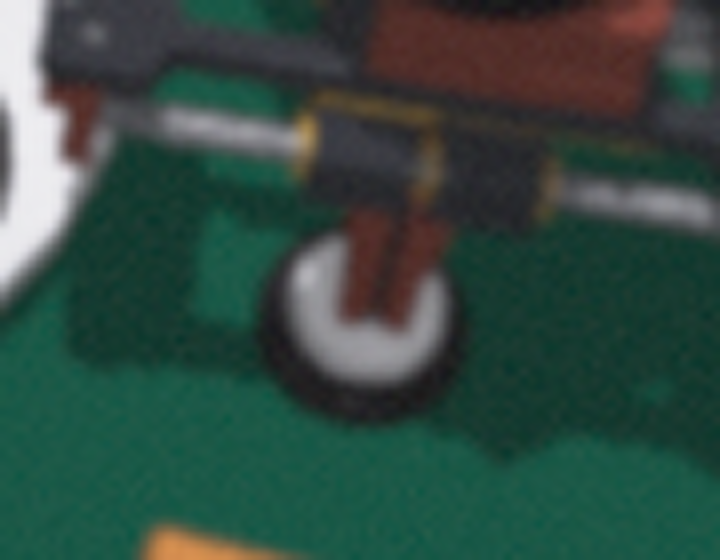

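The tips are over the centre of the cap, at crop (375,320). The measured TCP reads about 2 cm below the visible fingertips, so I'll keep stepping down on force.

servo_tool(motion=[0,0,2,0,0,0,0,0,0,0,0,0,0,0])

```text
clock: 50.55
position: [0.6411, 0.2541, -0.0093]
tcp_rot: [[1.0, 0.001, 0.0], [0.001, -1.0, 0.0], [0.0, -0.0, -1.0]]
contact_force: [-0.1, -0.8, 1.9]
gripper_width: 0.007
grip_force: 0.7
```

servo_tool(motion=[0,0,2,0,0,0,0,0,0,0,0,0,0,0])

```text
clock: 50.8
position: [0.6411, 0.2541, -0.0113]
tcp_rot: [[1.0, 0.001, 0.0], [0.001, -1.0, 0.0], [0.0, -0.0, -1.0]]
contact_force: [0.7, -0.8, 3.2]
gripper_width: 0.005
grip_force: 1.2
```

servo_tool(motion=[0,0,2,0,0,0,0,0,0,0,0,0,0,0])

```text
clock: 51.05
position: [0.6411, 0.2542, -0.0134]
tcp_rot: [[1.0, 0.001, 0.0], [0.001, -1.0, 0.0], [0.0, -0.0, -1.0]]
contact_force: [-0.3, -0.9, 3.6]
gripper_width: 0.009
grip_force: 1.7
```

servo_tool(motion=[0,0,1,0,0,0,0,0,0,1,0,0,0,0,0,0,0,0,0,0,0,0,0,0,0,0,0,0])

```text
clock: 51.55
position: [0.6412, 0.2542, -0.0144]
tcp_rot: [[1.0, 0.001, 0.001], [0.001, -1.0, 0.0], [0.001, -0.0, -1.0]]
contact_force: [-2.3, -1.4, 9.1]
gripper_width: 0.007
grip_force: 4.8
```

The button is fully pressed: the force rose past the spring to 9 N. Now back to the handle.

servo_tool(motion=[0,0,-60,0,0,0,0,0,0,-60,0,0,0,0,0,0,-60,0,0,0,0,-28,25,0,0,0,0,0.7,-28,25,0,0,0,0,0.7])

```text
clock: 52.18
position: [0.5842, 0.2035, 0.1647]
tcp_rot: [[1.0, 0.001, 0.001], [0.001, -1.0, 0.0], [0.001, -0.0, -1.0]]
contact_force: [0.5, -1.7, -0.3]
gripper_width: 0.193
grip_force: 0.0
```

```bash
python3 - <<'E'
from h import *
b=camera("top");print(*bores(b),sep="\n")
E
```

```text
(array([277.6, 243.9]), array([18.1, 18.7]), array([0.5021, 0.0522]))
(array([282.1, 209.1]), array([18.3, 18.6]), array([0.5678, 0.0431]))
(array([319.7, 179.2]), array([17.8, 18.1]), array([ 0.6239, -0.0291]))
(array([241.8, 178.1]), array([17.6, 18.2]), array([0.6297, 0.1188]))
```

servo_tool(motion=[-28,25,0,0,0,0,0.7,-29,25,0,0,0,0,0.7,0,0,0,0,0,0,0.7,0,0,0,0,0,0,0.7,0,0,0,0,0,0,0.7])

```text
clock: 52.85
position: [0.5286, 0.1549, 0.1644]
tcp_rot: [[1.0, 0.002, 0.0], [0.002, -1.0, 0.001], [0.0, -0.001, -1.0]]
contact_force: [-0.0, 0.3, 0.9]
gripper_width: 0.702
grip_force: 0.0
```

The table and sleeves are unchanged. Descend and pinch.

servo_tool(motion=[0,0,50,0,0,0,0.7,0,0,49,0,0,0,0.7,0,0,0,0,0,0,0.7,0,0,0,0,0,0,0.15,0,0,0,0,0,0,0.15])

```text
clock: 53.48
position: [0.5297, 0.1548, 0.0677]
tcp_rot: [[1.0, 0.001, 0.004], [0.001, -1.0, 0.001], [0.004, -0.001, -1.0]]
contact_force: [-0.1, -0.4, 0.1]
gripper_width: 0.511
grip_force: 0.0
```

servo_tool(motion=[0,0,0,0,0,0,0.15,0,0,0,0,0,0,0.15,0,0,0,0,0,0,0.15,0,0,0,0,0,0,0.15])

```text
clock: 53.98
position: [0.5282, 0.1542, 0.0661]
tcp_rot: [[1.0, 0.001, 0.001], [0.001, -1.0, 0.0], [0.001, -0.0, -1.0]]
contact_force: [-1.0, 0.5, 5.8]
gripper_width: 0.224
grip_force: 10.0
```

servo_tool(motion=[-10,6,0,0,0,0,0.15,-9,7,0,0,0,0,0.15,-8,7,0,0,0,0,0.15,-7,9,0,0,0,0,0.15,-7,9,0,0,0,0,0.15])

```text
clock: 54.6
position: [0.4844, 0.1184, 0.0659]
tcp_rot: [[1.0, 0.004, -0.002], [0.004, -1.0, 0.002], [-0.002, -0.002, -1.0]]
contact_force: [-4.4, 6.1, 8.7]
gripper_width: 0.222
grip_force: 10.0
```

servo_tool(motion=[-6,9,0,0,0,0,0.15,-5,10,0,0,0,0,0.15,-4,11,0,0,0,0,0.15,-2,11,0,0,0,0,0.15,-2,11,0,0,0,0,0.15])

```text
clock: 55.22
position: [0.4665, 0.0638, 0.0658]
tcp_rot: [[1.0, 0.002, -0.001], [0.002, -1.0, 0.0], [-0.001, -0.0, -1.0]]
contact_force: [-2.9, 1.6, 5.1]
gripper_width: 0.226
grip_force: 10.0
```

servo_tool(motion=[-1,11,0,0,0,0,0.15,0,11,0,0,0,0,0.15,2,11,0,0,0,0,0.15,2,11,0,0,0,0,0.15,3,11,0,0,0,0,0.15])

```text
clock: 55.85
position: [0.473, 0.0085, 0.0656]
tcp_rot: [[1.0, 0.001, -0.001], [0.001, -1.0, -0.0], [-0.001, 0.0, -1.0]]
contact_force: [-1.2, 2.2, 5.2]
gripper_width: 0.223
grip_force: 10.0
```

servo_tool(motion=[5,10,0,0,0,0,0.15,5,10,0,0,0,0,0.15,7,9,0,0,0,0,0.15,7,9,0,0,0,0,0.15,8,8,0,0,0,0,0.15])

```text
clock: 56.48
position: [0.5052, -0.0376, 0.0655]
tcp_rot: [[1.0, 0.001, -0.001], [0.001, -1.0, -0.0], [-0.001, 0.0, -1.0]]
contact_force: [-1.1, 2.6, 3.9]
gripper_width: 0.221
grip_force: 10.0
```

servo_tool(motion=[0,0,0,0,0,0,0.15,0,0,0,0,0,0,0.15,0,0,0,0,0,0,0.15])

```text
clock: 56.85
position: [0.5053, -0.0378, 0.0655]
tcp_rot: [[1.0, 0.0, -0.001], [0.0, -1.0, -0.001], [-0.001, 0.001, -1.0]]
contact_force: [-1.0, -2.8, 4.5]
gripper_width: 0.224
grip_force: 10.0
```

At mark two, where (0.5058,-0.0369) was expected. I'll release, rise, and go to the button.

servo_tool(motion=[0,0,0,0,0,0,0.4,0,0,0,0,0,0,0.4,0,0,-50,0,0,0,0.4,0,0,-50,0,0,0,0.4,22,-48,0,0,0,0,0])

```text
clock: 57.48
position: [0.5303, 0.0079, 0.1694]
tcp_rot: [[1.0, -0.007, 0.007], [-0.007, -1.0, -0.002], [0.007, 0.002, -1.0]]
contact_force: [1.5, 0.4, 0.7]
gripper_width: 0.326
grip_force: 0.0
```

servo_tool(motion=[22,-48,0,0,0,0,0,23,-49,0,0,0,0,0,23,-49,0,0,0,0,0,23,-49,0,0,0,0,0,23,-49,0,0,0,0,0])

```text
clock: 58.1
position: [0.6421, 0.2569, 0.165]
tcp_rot: [[1.0, 0.001, -0.001], [0.001, -1.0, -0.0], [-0.001, 0.0, -1.0]]
contact_force: [0.7, -0.6, -0.5]
gripper_width: 0.003
grip_force: 0.0
```

servo_tool(motion=[0,0,0,0,0,0,0,0,0,0,0,0,0,0,0,0,0,0,0,0,0,0,0,0,0,0,0,0])

```text
clock: 58.6
position: [0.642, 0.2536, 0.1658]
tcp_rot: [[1.0, -0.001, 0.0], [-0.001, -1.0, -0.001], [0.0, 0.001, -1.0]]
contact_force: [0.1, -0.1, -0.7]
gripper_width: 0.003
grip_force: 0.0
```

```bash
python3 - <<'E'
from h import *
b=camera("top");cv2.imwrite("pics/top12.png",b);print(get_state()["position"],get_state()["gripper_width"]);print(*bores(b),sep="\n")
ax=np.array([.5852,.0504])
for k in(60,180,300): t=np.radians(227.73+k); print((ax+.085*np.array([np.cos(t),np.sin(t)])).round(4))
# handle post top: darkest blob near the expected pixel
e=proj("top",[.5058,-.0369,.11]);u,v=e.round().astype(int); w=(b[v-14:v+15,u-14:u+15].max(2)<75).astype(np.uint8)
n,l,st,c=cv2.connectedComponentsWithStats(w);print(e,[(c[k]+[u-14,v-14],st[k]) for k in range(1,n) if st[k,4]>20])
E
```

```text
[0.64199585 0.25384423 0.16586911] 0.009277526914165597
(array([269.2, 244.9]), array([18.3, 18.6]), array([0.5005, 0.0678]))
(array([324.5, 246.5]), array([13.9, 22.2]), array([ 0.495 , -0.0348]))
(array([282., 209.]), array([18.4, 18.6]), array([0.5679, 0.0431]))
(array([319.7, 187.6]), array([17.4, 18.2]), array([ 0.6075, -0.0287]))
(array([244.3, 172.2]), array([17.6, 18. ]), array([0.641 , 0.1141]))
[ 0.6111 -0.0306]
[0.6424 0.1133]
[0.5021 0.0685]
[325.50057402 240.40043972] [(array([324.17647059, 244.49019608]), array([  8,  11,  10,  15, 102], dtype=int32))]
```

The sleeves are all within 4 mm of the expected pad centres at mark two. Pressing.

servo_tool(motion=[0,0,50,0,0,0,0,0,0,50,0,0,0,0,0,0,50,0,0,0,0,0,0,15,0,0,0,0,0,0,5,0,0,0,0])

```text
clock: 59.28
position: [0.6422, 0.2549, -0.0042]
tcp_rot: [[1.0, 0.0, 0.0], [0.0, -1.0, 0.0], [0.0, -0.0, -1.0]]
contact_force: [1.1, 0.4, 1.0]
gripper_width: 0.003
grip_force: 0.0
```

servo_tool(motion=[0,0,4,0,0,0,0,0,0,3,0,0,0,0,0,0,3,0,0,0,0,0,0,0,0,0,0,0,0,0,0,0,0,0,0])

```text
clock: 59.9
position: [0.6432, 0.2556, -0.0135]
tcp_rot: [[1.0, 0.001, 0.003], [0.001, -1.0, 0.001], [0.003, -0.001, -1.0]]
contact_force: [3.0, 1.9, 3.1]
gripper_width: 0.005
grip_force: 1.7
```

servo_tool(motion=[0,0,1,0,0,0,0,0,0,1,0,0,0,0,0,0,0,0,0,0,0,0,0,0,0,0,0,0])

```text
clock: 60.4
position: [0.6431, 0.2556, -0.0145]
tcp_rot: [[1.0, 0.001, 0.002], [0.001, -1.0, 0.001], [0.002, -0.001, -1.0]]
contact_force: [0.3, -0.1, 13.9]
gripper_width: 0.008
grip_force: 6.5
```

servo_tool(motion=[0,0,-50,0,0,0,0,0,0,-60,0,0,0,0,0,0,-60,0,0,0,0,0,0,0,0,0,0,0,0,0,0,0,0,0,0])

```text
clock: 61.02
position: [0.6406, 0.2543, 0.1522]
tcp_rot: [[1.0, 0.001, -0.003], [0.001, -1.0, -0.001], [-0.003, 0.001, -1.0]]
contact_force: [0.2, 0.4, 0.1]
gripper_width: 0.008
grip_force: 0.0
```

```bash
python3 - <<'E'
from h import *
b=camera("top");print(*bores(b),sep="\n");print(rims(b),get_state()["position"])
# tray leftovers: scene blob check vs earlier
d=cv2.absdiff(camera("scene"),cv2.imread("pics/scene3.png")).max(2)[215:320,445:525];print("tray change px",(d>60).sum())
E
```

```text
(array([269.2, 244.9]), array([18.2, 18.7]), array([0.5004, 0.0678]))
(array([324.4, 246.5]), array([13.7, 22.3]), array([ 0.4952, -0.0347]))
(array([282., 209.]), array([18.4, 18.6]), array([0.5679, 0.0431]))
(array([319.8, 187.5]), array([17.5, 18.2]), array([ 0.6076, -0.0288]))
(array([244.3, 172.2]), array([17.7, 18. ]), array([0.6411, 0.1141]))
[(array([479.99738676, 193.44860627]), np.int32(1148)), (array([431.69041096, 195.37899543]), np.int32(1095)), (array([440.33485819, 290.45288198]), np.int32(1093))] [0.64021204 0.25412513 0.15135458]
tray change px 2602
```

Everything is in place: the look-alikes haven't moved and the arm is clear. The tray difference comes from the arm's shadow in the reference picture, and the tool has only passed the tray well above it since then.

```bash
python3 -c "
from h import *
print(hand_in())"
```

```text
the job is handed in; nothing more can be done
None
```

The job is handed in, but the judge returned no verdict. Both leftovers were put in the tray, all three 50 x 75 mm sleeves are on pads, and both captures were pressed fully, with the table left at mark two. I didn't measure the tray again just before handing in, and I viewed 15 pictures, one over the limit of 14.

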